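Make room in the spice rack and put the second shaker back beside its twin

ROBOT

A 6-joint arm with a two-finger parallel gripper is mounted at the origin on a cart in front of the work surface, level with it; the furniture and walls round the work are solid. World frame = base frame: x ahead of the robot, y to its left, z up, the work surface at z = 0. Lengths are in m, angles in rad, forces in N, time in s.
With the tool pointing down it reaches from about 0.275 to 0.725 m from the base axis. Payload 15.9 kg.
Tool frame: the origin (TCP) lies at the centre of the arm's flange, where the gripper is bolted on; the fingertips stand 173 mm ahead of it and the grasp point (between the pads) lies 155 mm ahead of it (r.tcp_to_tips is the distance from the TCP to the fingertips, in m); z points along the fingers, x is the direction in which the jaws open and shut, and the axes are right-handed (so a half turn about z gives the same grasp; the last joint's range is limited). The gripper opens to 85 mm and grips with 20 to 120 N. Pads are 22 mm wide; open, the fingers measure 114 mm over their backs; the gripper's body (76 mm by 85 mm) begins 54 mm behind the grasp point. The pads swing forward as they close: fully open they stand 13 mm farther back than shut.
Start: joints at [1.232, 0.213, -0.034, 1.323, 0, 1.571], TCP at [0.166, 0.472, 0.405] pointing down, gripper open.
Joint ranges: [-2.98, 2.98], [-0.74, 1.72], [-1.14, 1.35], [-2.1, 2.04], [-1.57, 1.44], [-3.14, 3.14]. Speed limits (rad/s): [1.89, 1.89, 2.39, 2.57, 3.14, 3.14].

INTERFACE

Orientations are given as a unit quaternion [w, x, y, z].
In Python, from workcell import r gives the robot as it stands.
- The arm moves only by the shell command python3 -m creep 'ROWS' [FORCE]. ROWS is JSON, a list of rows, each a list of 3 entries, a list of its own where there are three numbers: the closure in counts, from 0 (fully open) to 255 (shut), then the shift along the world's x, y, z in units of 40 mm (1.0 is 40 mm), then the turn about the world's z in rad. In form: [[grip, [dx, dy, dz], yaw], ...]. A call has exactly 5 rows; each row is the pose to reach, as a shift and turn from the pose measured when the call began; what a row does not reach only later rows make up. A row lasts 1/12 s, in which the tool goes at most 41.7 mm and 7.16 degrees, less where a joint would pass 70% of its speed; a pose out of reach is approached as far as the arm can. A call with a gripper value outside its range is refused whole. The fingers move at their own pace and stop on an object; FORCE is the grip in N (left out, the last holds). Time passes only in rows, so rows that repeat a pose let the fingers close, or fill a call up. It gives the time, the measured TCP pose, the force and the opening at its end, in the units of the state.
- r.observe(): the state, without advancing time (a new reading comes with each control period).
- r.grab_frame(name): name is "side" or "top" or "wrist"; returns (picture, depth): 480x640x3 uint8, red, green, blue; 480x640 float32, m along the optical axis (not along the pixel's ray), 0 where there is no reading.
- r.get_calibration(name): a dict with "fov_y" (degrees; the focal length in pixels is half the picture's height over the tangent of half this angle, whatever the lens; pixels are square), "cx", "cy" (the principal point, pixels), "view" (4x4, takes a point from world to camera coordinates). Camera axes: x right, y up, looking along -z (the intrinsics and any distortion apply to the point x, -y, -z); pixel columns grow to the right and rows downward; lengths in m; the calibration is good to about 2 mm. A picture is of the moment at which its call begins: read the wrist's pose just before it. get_calibration takes no time and is no camera call; for the wrist camera it gives the pose at the moment of the call.
- r.sign_off(): hands the job in, once; it reports no verdict.
The state is a dict: "time_s": time; "joint_positions": joint angles; "joint_vel": joint speeds; "effort": joint torques, N m; "tool_pos": TCP position; "tcp_rot": TCP orientation; "ft_force": force on the tool from outside, world axes, zero at the start; "ft_torque": the same for the moment, N m; "finger_gap": finger opening in m.
Only numpy, scipy, OpenCV 4.12 (cv2) and the standard library are available. Lean on these libraries where they do the work, as an engineer would, in place of code of your own. Each camera call takes 0.05 s, during which the arm holds its last target.

TASK

The loose glass shaker in front of the sink belongs in the leaning spice rack beside its twin, the other domed shaker: stand it in the row, down in the trough and leaning on the back board like the others, directly between its twin and one of the taller capped jars. The row is closed up, so first push the jars apart along the rack to both ends; leave everything that is in the rack in it, and do not disturb the other things standing about.

Things in the scene. Friction and masses are not known exactly. Their poses are not given: they have to be found in the camera images.
- rack_bed: reclining trough of the wooden spice rack. Origin on its floor, mid-length, under the axis of a seated jar. z leans 25 degrees from vertical, as seated jars stand; y (level) runs along the row; x points square into the back board. Inside length 242 (y = -121 to 121). Floor z = 0; back board face x = 22.8, 10 thick, 38 high; front lip face x = -28.2, 8 thick, 22 high
- rack: the same rack, fixed to the worktop. Origin on the worktop; z up, y along the row, x to the back (where the jars lean to). An end cheek 10 thick stands at each end, tops 70 above the worktop. The row's four start about touching, 18 to 42 free at either end: a fifth fits only once they are pushed apart both ways. They slide at about 1 N each, but one dragged by its top tips over
- loose_shaker_mid (a point): the shaker to be put back, standing upright on the worktop in front of the sink: glass shaker, 90 tall, the shorter of the two kinds: 44 across and straight-sided from 0 to about 62 above its underside, above that a plain metal dome that narrows to the top; 0.10 kg. This point lies on its axis half-way up (45 above its underside); z runs along its axis to the dome
- row_shaker_mid (a point): its twin, which stands leaning in the rack's row, at any of the four places: glass shaker, 90 tall, the shorter of the two kinds: 44 across and straight-sided from 0 to about 62 above its underside, above that a plain metal dome that narrows to the top; 0.10 kg. This point lies on its axis 45 above its underside; z runs along its axis to the dome
- jar_a_mid (a point): spice jar, 106 tall, glass body 42 across with a paper label, 44.6 across at its foot (lower 35 mm) and at the ribbed screw cap (top 21 mm), 0.115 kg, most of it low down; stands in the rack's row. This point lies on its axis half-way up (53 above its underside, 53 below its top); z runs along its axis to the cap
- jar_b_mid (a point): spice jar, 106 tall, glass body 42 across with a paper label, 44.6 across at its foot (lower 35 mm) and at the ribbed screw cap (top 21 mm), 0.115 kg, most of it low down; stands in the rack's row. This point lies on its axis half-way up (53 above its underside, 53 below its top); z runs along its axis to the cap
- jar_c_mid (a point): spice jar, 106 tall, glass body 42 across with a paper label, 44.6 across at its foot (lower 35 mm) and at the ribbed screw cap (top 21 mm), 0.115 kg, most of it low down; stands in the rack's row. This point lies on its axis half-way up (53 above its underside, 53 below its top); z runs along its axis to the cap
- mug: bystander (like the coffee machine, fixed, 243 tall, which begins at x = 0.68, y = -0.31 to -0.19, beyond the far end of the rack): white mug, 97 tall, on the worktop in front of the sink, farther left; origin under its middle
- timer: bystander: round kitchen timer, 61 across, 53 tall, between the rack and the loose shaker; origin under its centre
- tin: bystander: tin, 76 across, 58 tall, standing on the draining board; origin under its centre
- teaspoon: bystander: teaspoon lying on the draining board; origin under its middle

How it is judged:
By the outcome, as a careful person would: the job done as asked, in the order asked, and still so for the second after the job is handed in, with the robot touching nothing.
It also fails if it takes over 72 s, if anything falls off the work surface, if the arm or the gripper's body presses on something with over 40 N, if the wrist force passes 120 N, or if a joint passes its speed limit or range.

## Working session

There is one attempt and no reset: what is moved stays moved. The work goes in short steps, Python scripts to look and compute and a shell command to move; the robot and the scene stay as the last step left them, time stands still between calls to the robot, and variables do not carry over. Pictures are saved under pics/ and viewed, and the job is handed in when it is done.

```bash
ls; mkdir -p pics; python3 - <<'E'
from workcell import r
import cv2
s=r.observe()
for k,v in s.items(): print(k,v)
for n in ("side","top","wrist"):
    c=r.get_calibration(n); print(n,c)
    im,d=r.grab_frame(n); cv2.imwrite(f"pics/{n}0.png",im[:,:,::-1]); 
    import numpy as np; np.save(f"pics/{n}0.npy",d)
E
```

```text
pics
time_s 0.0
joint_positions [ 1.23196920e+00  2.13347618e-01 -3.50453979e-02  1.32351891e+00
  1.22057622e-05  1.57079800e+00]
joint_vel [-0.00100748  0.00034888  0.0005203   0.00031553  0.00172418  0.00122416]
effort [ 2.47837270e-04 -6.86156487e+01  4.87122273e+01  1.72758132e-02
 -2.86249190e-05  1.49030433e-05]
tool_pos [0.1661391  0.47143177 0.40422577]
tcp_rot [ 3.17294022e-04  8.16205338e-01  5.77761659e-01 -4.58803406e-04]
ft_force [-0.01327094  0.31584962 -0.64426609]
ft_torque [ 0.01346437 -0.00177919 -0.00120966]
finger_gap 0.08555240775777963
side {'fov_y': 42.16921569596025, 'cx': 322.8438488549173, 'cy': 251.46339269603345, 'view': array([[-0.97452242, -0.22386267,  0.01384075,  0.54526494],
       [ 0.13080899, -0.51714377,  0.84584356, -0.07640471],
       [-0.18219514,  0.82610401,  0.53325144, -1.46616075],
       [ 0.        ,  0.        ,  0.        ,  1.        ]])}
top {'fov_y': 44.20703755635476, 'cx': 315.0406385665941, 'cy': 238.086398158756, 'view': array([[-0.04204655, -0.99911456, -0.00147455,  0.09842965],
       [ 0.97669153, -0.04141374,  0.21061473, -0.5468824 ],
       [-0.21048931,  0.00741544,  0.97756804, -1.23020306],
       [ 0.        ,  0.        ,  0.        ,  1.        ]])}
wrist {'fov_y': 65.18380270921149, 'cx': 316.5713195250389, 'cy': 238.4982564996136, 'view': array([[ 0.33283665,  0.9429831 , -0.0016239 , -0.49925638],
       [-0.89912406,  0.31683607, -0.30197819,  0.04031147],
       [-0.28424582,  0.10196949,  0.95331345, -0.37934794],
       [ 0.        ,  0.        ,  0.        ,  1.        ]])}
```

View pics/side0.png

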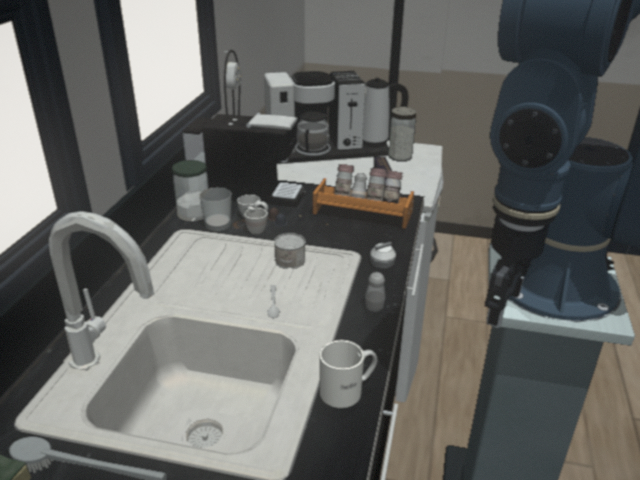

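View pics/top0.png

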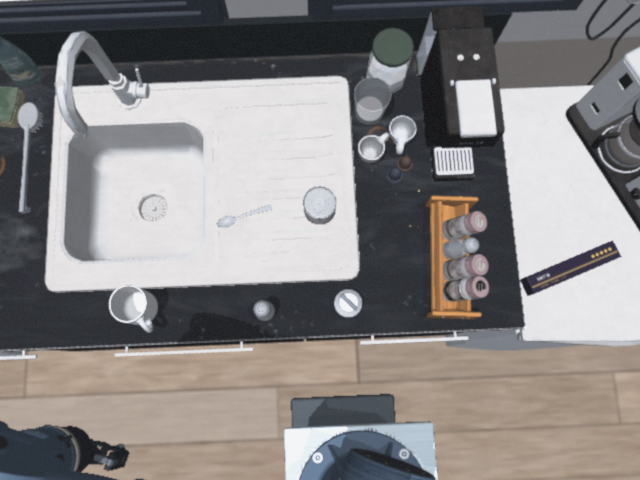

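View pics/wrist0.png

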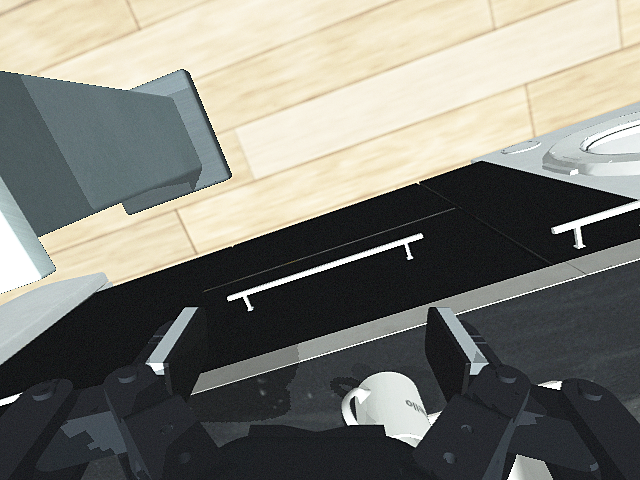

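```bash
cat > h.py <<'E'
import numpy as np, cv2
from workcell import r
def K(c): 
    return 240/np.tan(np.radians(c['fov_y']/2))
def px2w(c,u,v,d):
    f=K(c); p=np.stack([(u-c['cx'])/f*d,-(v-c['cy'])/f*d,-d*np.ones_like(u,dtype=float)],-1)
    V=c['view']; return (p-V[:3,3])@V[:3,:3]
def w2px(c,P):
    f=K(c);V=c['view'];q=np.asarray(P)@V[:3,:3].T+V[:3,3]
    return np.stack([c['cx']+f*q[...,0]/-q[...,2],c['cy']-f*q[...,1]/-q[...,2]],-1)
def cloud(c,d):
    v,u=np.mgrid[0:480,0:640]; return px2w(c,u.astype(float),v.astype(float),d.astype(float))
E
python3 - <<'E'
from h import *
c=r.get_calibration('top');d=np.load('pics/top0.npy');P=cloud(c,d)
im=cv2.imread('pics/top0.png')
def crop(n,im,x0,x1,y0,y1,s): cv2.imwrite(n,cv2.resize(im[y0:y1,x0:x1],None,fx=s,fy=s,interpolation=cv2.INTER_CUBIC))
crop('pics/top_rack.png',im,410,520,185,335,4)
im2=cv2.imread('pics/side0.png');crop('pics/side_rack.png',im2,300,430,150,270,5)
# table plane check
for u,v in [(300,310),(400,250),(510,300)]: print(P[v,u])
# profile across rack
for v in (205,225,247,265,288,312): print(v,[tuple(np.round(P[v,u]*1000).astype(int)) for u in range(425,495,5)])
# objects
for n,(u,v) in dict(loose=(263,311),timer=(348,303),tin=(320,205),mug=(128,305)).items(): print(n,P[v,u])
E
```

```text
[ 0.40119788  0.11512301 -0.00082849]
[ 0.52653175 -0.11618168  0.0039749 ]
[ 0.40333436 -0.35273026  0.00261917]
205 [(np.int64(631), np.int64(-183), np.int64(-3)), (np.int64(624), np.int64(-189), np.int64(24)), (np.int64(615), np.int64(-193), np.int64(55)), (np.int64(612), np.int64(-202), np.int64(62)), (np.int64(620), np.int64(-221), np.int64(32)), (np.int64(620), np.int64(-232), np.int64(32)), (np.int64(619), np.int64(-243), np.int64(33)), (np.int64(616), np.int64(-251), np.int64(43)), (np.int64(613), np.int64(-260), np.int64(52)), (np.int64(616), np.int64(-275), np.int64(39)), (np.int64(625), np.int64(-297), np.int64(1)), (np.int64(626), np.int64(-310), np.int64(-4)), (np.int64(626), np.int64(-322), np.int64(-6)), (np.int64(625), np.int64(-334), np.int64(-5))]
225 [(np.int64(583), np.int64(-178), np.int64(0)), (np.int64(583), np.int64(-190), np.int64(0)), (np.int64(571), np.int64(-191), np.int64(48)), (np.int64(566), np.int64(-197), np.int64(68)), (np.int64(568), np.int64(-210), np.int64(58)), (np.int64(563), np.int64(-217), np.int64(77)), (np.int64(559), np.int64(-224), np.int6
[... 2459 characters left out ...]
t64(-169), np.int64(74)), (np.int64(378), np.int64(-180), np.int64(72)), (np.int64(378), np.int64(-191), np.int64(69)), (np.int64(377), np.int64(-202), np.int64(66)), (np.int64(377), np.int64(-212), np.int64(71)), (np.int64(376), np.int64(-222), np.int64(71)), (np.int64(376), np.int64(-233), np.int64(69)), (np.int64(375), np.int64(-244), np.int64(70)), (np.int64(375), np.int64(-255), np.int64(67)), (np.int64(279), np.int64(85), np.int64(1318)), (np.int64(379), np.int64(-294), np.int64(3)), (np.int64(378), np.int64(-304), np.int64(8))]
loose [0.39422467 0.18989639 0.08730989]
timer [0.40656423 0.01090227 0.05541091]
tin [0.62426133 0.06121634 0.05998257]
mug [0.42742156 0.49493571 0.00851713]
```

```bash
python3 - <<'E'
from h import *
c=r.get_calibration('top');d=np.load('pics/top0.npy');P=cloud(c,d)
for n,(u0,u1,v0,v1) in dict(loose=(240,290,290,330),timer=(325,375,280,325),mug=(95,165,275,340)).items():
    Q=P[v0:v1,u0:u1].reshape(-1,3)
    for lo,hi in ((.02,.05),(.05,.07),(.07,.11)):
        q=Q[(Q[:,2]>lo)&(Q[:,2]<hi)]
        if len(q)>5: print(n,lo,len(q),q.min(0).round(4),q.max(0).round(4),q.mean(0).round(4))
c=r.get_calibration('side');d=np.load('pics/side0.npy');P=cloud(c,d)
Q=P[260:315,355:395].reshape(-1,3)
for lo,hi in ((.01,.03),(.03,.05),(.05,.07),(.07,.11)):
    q=Q[(Q[:,2]>lo)&(Q[:,2]<hi)]
    if len(q)>5: print('side loose',lo,len(q),q.min(0).round(4),q.max(0).round(4),q.mean(0).round(4))
E
```

```text
loose 0.02 78 [0.3792 0.1703 0.0225] [0.4201 0.2088 0.0498] [0.3929 0.1826 0.0394]
loose 0.05 41 [0.3823 0.1736 0.0507] [0.4165 0.2017 0.0675] [0.3939 0.1816 0.0564]
loose 0.07 216 [0.383  0.1763 0.0705] [0.4162 0.2098 0.095 ] [0.399  0.1923 0.0844]
timer 0.02 543 [ 0.3791 -0.021   0.0205] [0.4379 0.038  0.05  ] [0.4073 0.01   0.039 ]
timer 0.05 62 [ 0.3934 -0.0057  0.05  ] [0.4268 0.025  0.0594] [0.4101 0.0097 0.0537]
mug 0.02 326 [0.3717 0.4292 0.0201] [0.4573 0.5055 0.0498] [0.4184 0.4676 0.0348]
mug 0.05 214 [0.3624 0.4259 0.0501] [0.4568 0.5047 0.07  ] [0.4205 0.469  0.0601]
mug 0.07 544 [0.3622 0.4268 0.07  ] [0.4596 0.5059 0.1036] [0.4144 0.4644 0.0876]
side loose 0.01 247 [0.3783 0.0114 0.01  ] [0.4337 0.2156 0.0298] [0.4015 0.1213 0.0191]
side loose 0.03 154 [0.3784 0.1887 0.03  ] [0.4213 0.2176 0.0498] [0.3977 0.2076 0.0397]
side loose 0.05 134 [0.3815 0.1867 0.0501] [0.4172 0.2168 0.0699] [0.3983 0.2064 0.0589]
side loose 0.07 189 [0.3829 0.1804 0.0703] [0.4164 0.2137 0.0942] [0.3985 0.2021 0.0822]
```

View pics/top_rack.png

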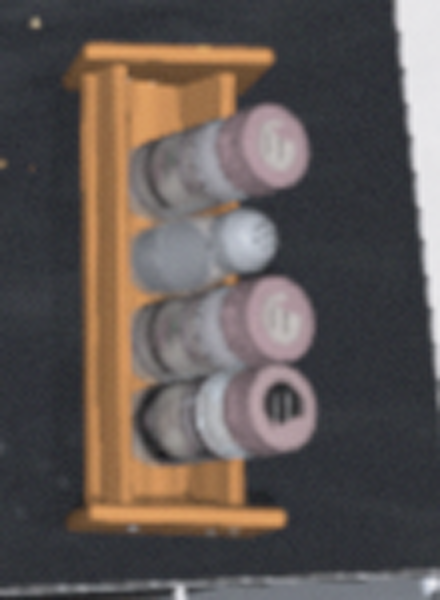

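View pics/side_rack.png

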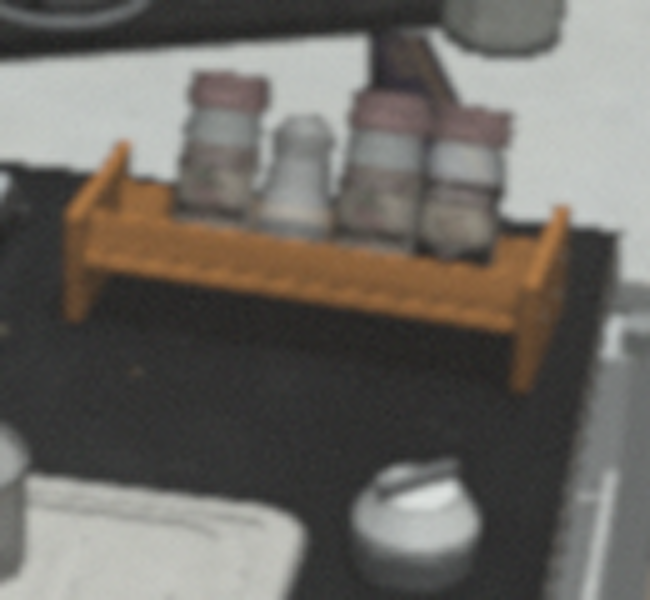

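```bash
python3 - <<'E'
from h import *
s=r.observe(); print(r.tcp_to_tips)
c=r.get_calibration('wrist');d=np.load('pics/wrist0.npy');P=cloud(c,d)
from scipy.spatial.transform import Rotation as R
q=s['tcp_rot'];M=R.from_quat([q[1],q[2],q[3],q[0]]).as_matrix();print(M.round(3))
T=(P-s['tool_pos'])@M   # tool coordinates
m=(d>0)&(T[...,2]<.25)
Q=T[m]*1000
for z in range(90,190,6):
    q=Q[(Q[:,2]>=z)&(Q[:,2]<z+6)]
    for sg in (1,-1):
        a=q[q[:,0]*sg>0]
        if len(a): print(z,sg,len(a),'x',np.percentile(a[:,0],[1,50,99]).round(1),'y',np.percentile(a[:,1],[1,99]).round(1))
# rack geometry: lip line & cheeks in top view
c=r.get_calibration('top');d=np.load('pics/top0.npy');P=cloud(c,d)
im=cv2.imread('pics/top0.png');hsv=cv2.cvtColor(im,cv2.COLOR_BGR2HSV)
w=(hsv[...,0]>8)&(hsv[...,0]<22)&(hsv[...,1]>120)
w[:, :415]=0;w[:,500:]=0;w[:180]=0;w[330:]=0
W=P[w]*1000; print(len(W))
# cheek tops
t=W[(W[:,2]>62)&(W[:,2]<78)]
for lo,hi in ((360,400),(400,600),(600,660)):
    a=t[(t[:,0]>lo)&(t[:,0]<hi)]; print(lo,len(a),a.min(0).round(),a.max(0).round(),a.mean(0).round(1))
    if lo!=400: 
        A=np.polyfit(a[:,1],a[:,0],1); print('x=',A)
E
```

```text
0.1734
[[ 0.332  0.943 -0.   ]
 [ 0.943 -0.332 -0.001]
 [-0.001  0.    -1.   ]]
90 1 5535 x [ 0.5 28.6 67.7] y [-16.2  -2.5]
90 -1 5463 x [-66.6 -28.   -0.6] y [-16.3  -2.5]
96 1 3534 x [ 0.8 37.1 72.3] y [-16.1   3.6]
96 -1 3423 x [-71.6 -36.6  -1. ] y [-16.1   8.4]
102 1 5271 x [34.7 61.7 72.9] y [-14.2  11.7]
102 -1 5355 x [-73.  -61.8 -34.4] y [-14.6  12. ]
108 1 3350 x [38.2 54.2 73.4] y [-12.3  12.1]
108 -1 3249 x [-73.5 -54.2 -38.6] y [-12.3  12.3]
114 1 973 x [42.2 53.4 70.3] y [-12.4  -4.5]
114 -1 963 x [-70.5 -53.3 -42.2] y [-12.4  -4.6]
120 1 697 x [42.2 44.3 53.3] y [-10.8   1.9]
120 -1 702 x [-53.4 -44.4 -42.3] y [-10.7   1.9]
126 1 744 x [42.1 42.9 55.9] y [-10.   10.2]
126 -1 742 x [-56.  -43.1 -42.3] y [-10.1  10.2]
132 1 797 x [42.1 42.9 56.1] y [-10.   12.2]
132 -1 792 x [-56.2 -43.1 -42.3] y [-10.  12.]
138 1 680 x [42.2 42.9 55.9] y [-10.   11.9]
138 -1 683 x [-56.  -43.1 -42.4] y [-10.   12.1]
144 1 605 x [42.2 42.9 56.2] y [-10.   12.2]
144 -1 607 x [-56.2 -43.  -42.4] y [-10.  12.]
150 1 499 x [42.2 42.8 55. ] y [-10.   12.3]
150 -1 493 x [-55.2 -43.  -42.4] y [-10.   12.3]
156 1 208 x [42.2 42.6 48.9] y [-9.4 11.7]
156 -1 207 x [-48.5 -42.9 -42.4] y [-9.5 12. ]
2549
360 272 [ 365. -265.   62.] [ 400. -164.   77.] [ 375.2 -210.2   68.7]
x= [1.31445462e-01 4.02812066e+02]
400 257 [ 401. -203.   62.] [ 598. -180.   73.] [ 497.1 -191.9   64.9]
600 260 [ 600. -284.   62.] [ 632. -182.   77.] [ 622.  -228.4   68.6]
x= [1.67421365e-02 6.25819661e+02]
```

```bash
python3 - <<'E'
from h import *
for cam in ('top','side'):
    c=r.get_calibration(cam);d=np.load(f'pics/{cam}0.npy');P=cloud(c,d)*1000
    im=cv2.imread(f'pics/{cam}0.png');hsv=cv2.cvtColor(im,cv2.COLOR_BGR2HSV)
    w=(hsv[...,0]>8)&(hsv[...,0]<22)&(hsv[...,1]>110)&(P[...,0]>355)&(P[...,0]<660)&(P[...,1]<-150)&(P[...,1]>-300)&(P[...,2]<85)&(P[...,2]>-5)&(d>0)
    W=P[w];t=W[(W[:,0]>400)&(W[:,0]<600)]
    a=t[(t[:,2]>50)&(t[:,1]>-215)]
    A=np.polyfit(a[:,0],a[:,1],1);res=a[:,1]-np.polyval(A,a[:,0]);a=a[abs(res)<6];A=np.polyfit(a[:,0],a[:,1],1)
    print(cam,'lip top y=',A,len(a),np.polyval(A,500),a[:,2].mean())
    th=np.arctan(A[0]); e=np.array([np.cos(th),np.sin(th)]);n=np.array([np.sin(th),-np.cos(th)]) # n = rack x
    s=W[:,:2]@e; x=W[:,:2]@n
    print(' row extent',np.percentile(s[W[:,2]>40],[0.5,2,98,99.5]))
    # profile in (x,z) of middle region
    tt=W[(s>410)&(s<610)]; xx=tt[:,:2]@n
    for z in range(0,80,6):
        k=(tt[:,2]>=z)&(tt[:,2]<z+6)
        if k.sum()>8: print('  z',z,k.sum(),np.percentile(xx[k],[2,25,50,75,98]).round(1))
    # pink caps
    m=((hsv[...,0]<8)|(hsv[...,0]>165))&(hsv[...,1]>30)&(P[...,2]>100)&(P[...,2]<145)&(P[...,0]>380)&(P[...,0]<620)&(P[...,1]<-190)&(P[...,1]>-320)
    n_,lab,st,ce=cv2.connectedComponentsWithStats(m.astype(np.uint8))
    for i in range(1,n_):
        if st[i,4]>60: 
            q=P[lab==i]; print('  cap',st[i],ce[i].round(1),'s range',np.percentile(q[:,:2]@e,[2,98]).round(1),'zmax',np.percentile(q[:,2],98).round(1),q.mean(0).round(1))
E
```

```text
top lip top y= [-7.10604032e-02 -1.53988777e+02] 564 -189.51897845102172 60.232616136641305
 row extent [382.34857245 382.76700958 641.69264283 643.48186603]
  z 0 23 [146.9 147.6 147.9 148.1 148.4]
  z 18 15 [189.8 195.2 198.1 199.2 202.3]
  z 24 44 [172.9 180.9 186.2 192.2 203.4]
  z 30 69 [168.  171.  174.3 178.7 206.3]
  z 36 115 [141.2 142.3 143.8 167.5 209.1]
  z 42 222 [141.3 143.3 145.3 147.  211.5]
  z 48 197 [142.8 147.2 148.9 150.  218.2]
  z 54 189 [148.2 150.5 152.  153.5 218.7]
  z 60 279 [150.8 154.  156.1 158.5 161. ]
  z 66 70 [153.7 154.8 156.3 157.5 160.3]
  cap [465 212  22  22 257] [474.1 222. ] s range [553.6 593.3] zmax 136.5 [ 556.1 -255.4  126. ]
  cap [466 255  23  43 472] [474.8 275.2] s range [419. 502.] zmax 136.3 [ 445.1 -245.7  126.5]
side lip top y= [-6.53652389e-02 -1.54960817e+02] 402 -187.64343693241887 58.47099115698444
 row extent [381.08055274 381.79258457 637.72891578 641.11548688]
  z 36 79 [140.7 144.5 146.4 148.5 211.7]
  z 42 230 [139.2 144.1 147.5 151.  215.3]
  z 48 183 [141.4 148.7 151.8 155.3 216.1]
  z 54 183 [145.8 151.1 154.  157.3 177.6]
  z 60 178 [148.4 153.7 156.4 158.8 170.2]
  z 66 16 [152.3 153.1 156.  157.  158.4]
  cap [339 165  14   7  77] [345.6 167.9] s range [552.6 585.6] zmax 134.7 [ 553.4 -243.9  125.6]
  cap [371 168  30  11 184] [385.2 173.2] s range [418.9 495.7] zmax 135.6 [ 443.5 -236.2  126.2]
```

```bash
python3 -m creep '[[60,[0.4,-0.8,0],-0.06],[120,[0.85,-1.65,0],-0.13],[130,[1.3,-2.5,0],-0.2],[130,[1.75,-3.4,0],-0.27],[130,[2.2,-4.25,0],-0.33]]' 20; python3 -m creep '[[130,[0.45,-0.85,0],-0.07],[130,[0.85,-1.7,0],-0.13],[130,[1.3,-2.55,0],-0.2],[130,[1.75,-3.4,0],-0.26],[130,[2.2,-4.25,0],-0.33]]'
```

```text
time_s: 0.57
tool_pos: [0.2543, 0.2997, 0.4041]
tcp_rot: [0.0, 0.901, 0.435, -0.0]
ft_force: [2.2, -0.8, 0.6]
finger_gap: 0.042
time_s: 0.98
tool_pos: [0.3424, 0.1278, 0.4042]
tcp_rot: [0.0, 0.96, 0.279, -0.0]
ft_force: [1.4, 0.5, -0.2]
finger_gap: 0.0416
```

```bash
python3 -m creep '[[140,[0.45,-0.85,0],-0.07],[140,[0.85,-1.7,0],-0.13],[140,[1.3,-2.55,0],-0.2],[140,[1.75,-3.4,0],-0.26],[140,[2.2,-4.25,0],-0.33]]'; python3 -m creep '[[140,[0.45,-0.85,0],-0.07],[140,[0.85,-1.7,0],-0.13],[140,[1.3,-2.5,0],-0.2],[140,[1.75,-3.4,0],-0.26],[140,[2.1,-4.1,0],-0.31]]'
python3 - <<'E'
from h import *
s=r.observe();print(s['tool_pos'],s['tcp_rot'],s['finger_gap'],s['ft_force'],s['joint_positions'])
c=r.get_calibration('wrist')
im,d=r.grab_frame('wrist');cv2.imwrite('pics/w1.png',im[:,:,::-1])
np.savez('pics/w1.npz',d=d,**{k:c[k] for k in c})
E
```

```text
time_s: 1.4
tool_pos: [0.4308, -0.0443, 0.4042]
tcp_rot: [0.0, 0.993, 0.116, -0.0]
ft_force: [0.7, 0.7, 0.4]
finger_gap: 0.0388
time_s: 1.82
tool_pos: [0.5154, -0.211, 0.4037]
tcp_rot: [0.0, 0.999, -0.04, -0.0]
ft_force: [0.8, 0.8, -0.4]
finger_gap: 0.0387
[ 0.51539813 -0.21096043  0.40369418] [ 1.02480086e-04  9.99182484e-01 -4.04246470e-02 -4.48733515e-04] 0.0386896166466152 [ 0.81618466  0.78071352 -0.416799  ] [-3.88383741e-01  3.33115514e-01  1.22848988e-01  1.36130360e+00
 -4.98686704e-04  1.26328412e+00]
```

View pics/w1.png

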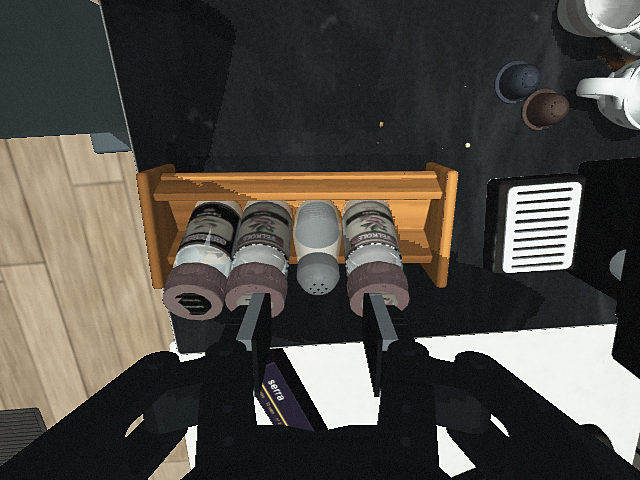

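```bash
cat >> h.py <<'E'
th=-0.071; e=np.array([np.cos(th),np.sin(th),0]); n=np.array([np.sin(th),-np.cos(th),0]); N0=177.3; H0=30.; S0=512.
C,S_=np.cos(np.radians(25)),np.sin(np.radians(25))
def bed(P): # mm world -> bed x, s, bed z
    x=P@n-N0; z=P[...,2]-H0
    return np.stack([x*C-z*S_, P@e, x*S_+z*C],-1)
E
python3 - <<'E'
from h import *
z=np.load('pics/w1.npz');c={k:z[k] for k in ('fov_y','cx','cy','view')};d=z['d']
P=cloud(c,d)*1000;B=bed(P);im=cv2.imread('pics/w1.png');hsv=cv2.cvtColor(im,cv2.COLOR_BGR2HSV)
wood=(hsv[...,0]>8)&(hsv[...,0]<22)&(hsv[...,1]>140)
reg=(d>0)&(P[...,2]>-10)&(P[...,0]>350)&(P[...,0]<660)&(P[...,1]<-150)&(P[...,1]>-320)&(P[...,2]<150)
W=B[reg&wood]
# cheeks
print('wood s pct',np.percentile(W[:,1],[.2,1,99,99.8]).round(1))
Wp=P[reg&wood]
for lo,hi in ((370,400),(620,660)):
    k=(Wp@e>lo)&(Wp@e<hi)&(Wp[:,2]>66); print('cheek top',np.percentile(Wp[k]@e,[3,97]).round(1),np.median(Wp[k][:,2]))
# floor, board
for lo,hi in ((395,412),(605,628)):
    k=(W[:,1]>lo)&(W[:,1]<hi)
    for b in range(-40,36,8):
        kk=k&(W[:,0]>=b)&(W[:,0]<b+8)
        if kk.sum()>10: print(lo,'bx',b,kk.sum(),'bz',np.percentile(W[kk,2],[5,50,95]).round(1))
J=B[reg&~wood]
from scipy.optimize import least_squares
for nm,sc in (('j1',439),('j2',482),('sh',528),('j4',573.5)):
    for zl,zh,R in ((10,33,22.3 if nm!='sh' else 22),(40,60,21 if nm!='sh' else 22),(86,104,22.3)):
        k=(J[:,2]>zl)&(J[:,2]<zh)&(abs(J[:,1]-sc)<21)&(J[:,0]<5)&(J[:,0]>-30)
        q=J[k]
        if len(q)<15: continue
        f=least_squares(lambda p:np.hypot(q[:,0]-p[0],q[:,1]-p[1])-R,[0,sc],loss='soft_l1')
        print(nm,zl,len(q),f.x.round(1),'rms',np.sqrt(np.mean(f.fun**2)).round(2))
    k=(abs(J[:,1]-sc)<10)&(abs(J[:,0])<18)&(J[:,2]>70); print(' top bz',np.percentile(J[k,2],[50,90,97]).round(1))
E
```

```text
wood s pct [384.3 385.6 642.5 643.6]
cheek top [384.4 393.1] 69.12385428525542
cheek top [635.  643.5] 68.89041710884696
395 bx -40 491 bz [-5.   9.7 22.2]
395 bx -32 67 bz [21.  21.9 22.9]
395 bx -16 63 bz [-0.8  0.1  0.9]
395 bx -8 133 bz [-0.8  0.1  1. ]
395 bx 0 107 bz [-0.8  0.1  1.1]
395 bx 8 79 bz [-0.8  0.1  1.1]
395 bx 16 180 bz [-0.3 14.5 36.5]
395 bx 24 70 bz [ 0.4 33.5 38.5]
605 bx -40 650 bz [-5.3  8.8 22.1]
605 bx -32 105 bz [21.1 22.1 23. ]
605 bx -16 76 bz [-0.5  0.2  1. ]
605 bx -8 167 bz [-0.8  0.2  1.2]
605 bx 0 167 bz [-0.9  0.2  1.1]
605 bx 8 156 bz [-0.8  0.2  1.1]
605 bx 16 269 bz [-0.6  0.8 34.7]
605 bx 24 665 bz [ 1.7 24.8 38.6]
605 bx 32 15 bz [37.3 37.9 38.2]
j1 10 751 [  0.8 438.7] rms 1.7
j1 40 847 [-2.000e-01  4.391e+02] rms 0.57
j1 86 1124 [  2.7 438.7] rms 0.71
 top bz [106.5 107.2 107.5]
j2 10 689 [  1.  484.1] rms 0.47
j2 40 792 [-1.00e-01  4.84e+02] rms 0.58
j2 86 1035 [  2.9 484.1] rms 0.69
 top bz [105.9 107.2 107.5]
sh 10 702 [  3.5 530. ] rms 0.46
sh 40 961 [  8.1 530.2] rms 1.65
sh 86 314 [ 20.8 530.6] rms 2.84
 top bz [85.3 89.1 89.7]
j4 10 770 [  1.4 575.2] rms 0.87
j4 40 873 [2.000e-01 5.748e+02] rms 0.54
j4 86 1127 [  3.1 575.2] rms 0.69
 top bz [102.8 107.1 107.4]
```

```bash
python3 - <<'E'
from h import *
z=np.load('pics/w1.npz');c={k:z[k] for k in ('fov_y','cx','cy','view')};d=z['d']
P=cloud(c,d)*1000;B=bed(P).reshape(-1,3);B=B[(d.reshape(-1)>0)]
for nm,sc in (('sh',530.1),('j2',484.1)):
    for zz in range(6,94,6):
        k=(abs(B[:,2]-zz-3)<3)&(abs(B[:,1]-sc)<24)&(B[:,0]>-28)&(B[:,0]<24)
        q=B[k]
        m=q[abs(q[:,1]-sc)<4]
        if len(m)>3: 
            o=q[q[:,0]<np.median(m[:,0])+14]
            print(nm,zz+3,'front x',np.median(m[:,0]).round(1),'s ext',np.percentile(o[:,1]-sc,[2,98]).round(1))
E
```

```text
sh 9 front x -18.2 s ext [-17.9  23.8]
sh 15 front x -18.4 s ext [-18.5  18.1]
sh 21 front x -18.6 s ext [-18.5  21. ]
sh 27 front x -18.7 s ext [-18.9  20.1]
sh 33 front x -18.2 s ext [-18.8  19. ]
sh 39 front x -16.9 s ext [-19.5  23. ]
sh 45 front x -15.5 s ext [-19.4  22.8]
sh 51 front x -13.9 s ext [-23.3  23.2]
sh 57 front x -12.7 s ext [-23.6  23.1]
sh 63 front x -11.0 s ext [-23.3  23.3]
sh 69 front x -10.7 s ext [-23.4  23.7]
sh 75 front x -10.6 s ext [-23.7  23.5]
sh 81 front x -9.2 s ext [-15.   15.5]
sh 87 front x -0.3 s ext [-12.5  13.8]
sh 93 front x 5.4 s ext [-23.9  23.8]
j2 9 front x -20.0 s ext [-19.7  20.6]
j2 15 front x -21.2 s ext [-17.6  20.5]
j2 21 front x -21.2 s ext [-19.3  20. ]
j2 27 front x -21.2 s ext [-18.   20.2]
j2 33 front x -20.9 s ext [-18.4  20.4]
j2 39 front x -21.0 s ext [-18.6  20.7]
j2 45 front x -20.9 s ext [-18.5  20.3]
j2 51 front x -20.9 s ext [-17.8  20.2]
j2 57 front x -20.6 s ext [-18.5  20.3]
j2 63 front x -20.6 s ext [-18.1  20.4]
j2 69 front x -20.0 s ext [-18.7  20. ]
j2 75 front x -20.0 s ext [-18.8  19.7]
j2 81 front x -18.4 s ext [-17.2  19.1]
j2 87 front x -19.7 s ext [-19.2  20.2]
j2 93 front x -19.2 s ext [-19.9  20.3]
```

```bash
python3 -m creep '[[140,[0.03,0.09,-0.8],0],[140,[0.03,0.09,-1.6],0],[140,[0.03,0.09,-2.4],0],[140,[0.03,0.09,-3.2],0],[140,[0.03,0.09,-3.5],0]]'; 
python3 - <<'E'
from h import *
s=r.observe();p=s['tool_pos']*1000;print(p,'s',p@e,'n',p@n-N0,s['finger_gap'],s['ft_force'])
im,d=r.grab_frame('wrist');cv2.imwrite('pics/w2.png',im[:,:,::-1])
E
```

```text
time_s: 2.28
tool_pos: [0.5166, -0.21, 0.2584]
tcp_rot: [-0.0, 0.999, -0.043, -0.003]
ft_force: [-1.2, -0.2, -1.0]
finger_gap: 0.0388
[ 516.59714729 -210.03928392  258.40859654] s 530.1958741602319 n -4.437486994830778 0.03884144368684155 [-1.18363949 -0.22808919 -0.99293815]
```

View pics/w2.png

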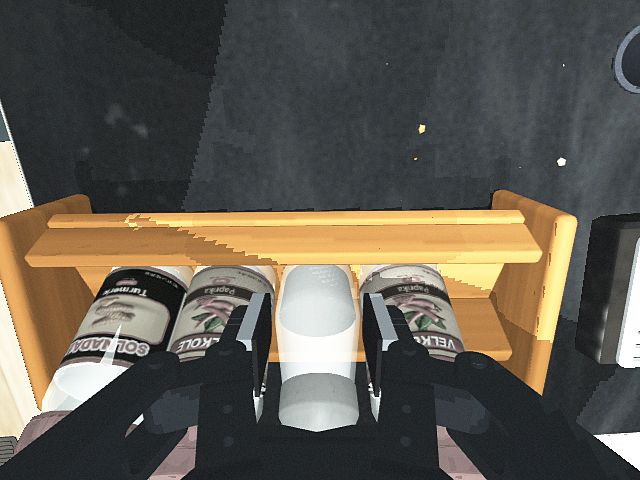

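```bash
python3 -m creep '[[140,[0,0.06,0],0],[140,[0,0.06,-0.15],0],[140,[0,0.06,-0.3],0],[140,[0,0.06,-0.4],0],[140,[0,0.06,-0.45],0]]'; 
python3 - <<'E'
from h import *
s=r.observe();p=s['tool_pos']*1000;print(p,'s',p@e,'n',p@n-N0,s['finger_gap'],s['ft_force'])
im,d=r.grab_frame('wrist');cv2.imwrite('pics/w3.png',im[:,:,::-1])
E
```

```text
time_s: 2.75
tool_pos: [0.5166, -0.2076, 0.2398]
tcp_rot: [-0.0, 0.999, -0.043, -0.004]
ft_force: [-1.5, 0.4, 0.5]
finger_gap: 0.0388
[ 516.57200063 -207.57005737  239.77699455] s 529.9956230261059 n -6.898708560561687 0.038751699902696606 [-1.53449258  0.372207    0.47897523]
```

View pics/w3.png

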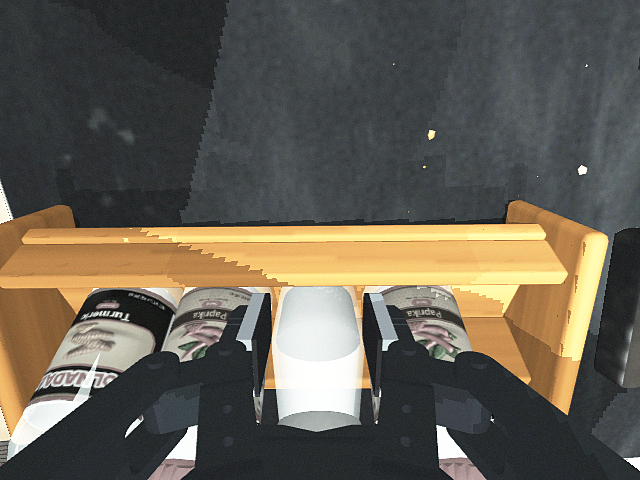

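```bash
python3 -m creep '[[140,[0.08,-0.006,0],0],[140,[0.16,-0.011,0],0],[140,[0.24,-0.017,0],0],[140,[0.32,-0.023,0],0],[140,[0.4,-0.028,0],0]]'; 
python3 - <<'E'
from h import *
s=r.observe();p=s['tool_pos']*1000;print(p,'s',p@e,'n',p@n-N0,s['finger_gap'],s['ft_force'])
im,d=r.grab_frame('wrist');cv2.imwrite('pics/w4.png',im[:,:,::-1])
im,d=r.grab_frame('side');cv2.imwrite('pics/s4.png',cv2.resize(im[130:270,290:450,::-1],None,fx=4,fy=4))
E
```

```text
time_s: 3.22
tool_pos: [0.5326, -0.2072, 0.2403]
tcp_rot: [-0.003, 0.999, -0.042, -0.004]
ft_force: [-9.5, 23.9, 23.1]
finger_gap: 0.0384
[ 532.57033367 -207.1851729   240.33156969] s 545.9263453598262 n -8.417550890030753 0.03844436955563552 [-9.53682887 23.86294468 23.05584316]
```

View pics/w4.png

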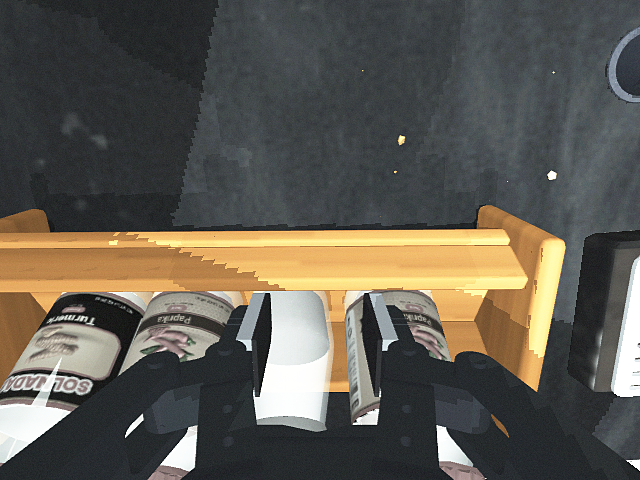

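View pics/s4.png

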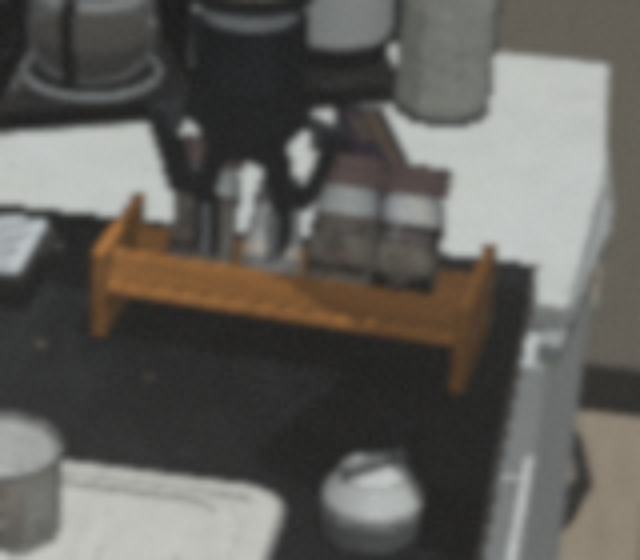

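```bash
python3 -m creep '[[140,[-0.07,0.03,0],0],[140,[-0.14,0.05,0],0],[140,[-0.2,0.06,0],0],[140,[-0.2,0.06,0.1],0],[140,[-0.2,0.06,0.2],0]]'; 
python3 -m creep '[[140,[0,0,0.3],0],[140,[0,0,0.8],0],[140,[0,0,1.5],0],[140,[0,0,2.3],0],[140,[0,0,3.0],0]]'; 
python3 - <<'E'
from h import *
s=r.observe();p=s['tool_pos']*1000;print(p,'s',p@e,'n',p@n-N0,s['finger_gap'],s['ft_force'])
c=r.get_calibration('wrist')
im,d=r.grab_frame('wrist');cv2.imwrite('pics/w5.png',im[:,:,::-1])
np.savez('pics/w5.npz',d=d,**{k:c[k] for k in c})
E
```

```text
time_s: 3.73
tool_pos: [0.5248, -0.2048, 0.2488]
tcp_rot: [-0.003, 0.999, -0.042, -0.004]
ft_force: [0.0, 0.0, -0.2]
finger_gap: 0.039
time_s: 4.15
tool_pos: [0.5247, -0.2049, 0.371]
tcp_rot: [-0.002, 0.999, -0.042, -0.003]
ft_force: [0.7, -0.7, 1.0]
finger_gap: 0.0382
[ 524.68137215 -204.93749498  371.02832278] s 537.8978085285353 n -10.099920127121152 0.03823080712216394 [ 0.66589017 -0.68522344  0.99759823]
```

View pics/w5.png

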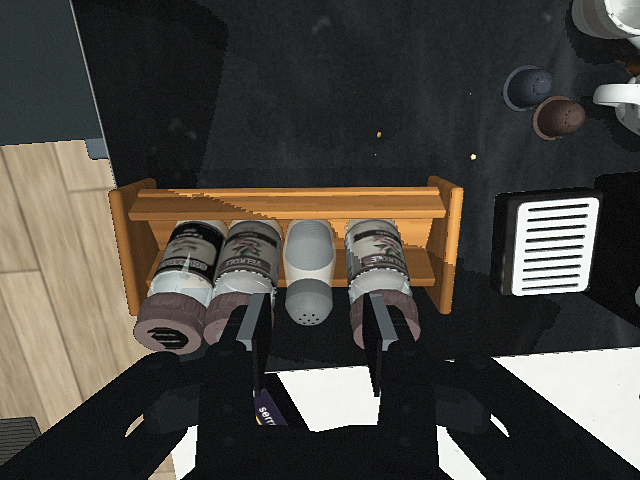

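```bash
cat > meas.py <<'E'
from h import *
import sys
from scipy.optimize import least_squares
def meas(f,guess):
    z=np.load(f);c={k:z[k] for k in ('fov_y','cx','cy','view')};d=z['d']
    P=cloud(c,d)*1000;B=bed(P);m=(d>0)&(P[...,2]<150)&(P[...,2]>0)
    J=B[m]
    for nm,sc in guess.items():
        for zl,zh,R in ((10,33,22.3 if nm!='sh' else 19.5),(40,60,21 if nm!='sh' else 15),(86,104,22.3)):
            if nm=='sh' and zl==86: continue
            k=(J[:,2]>zl)&(J[:,2]<zh)&(abs(J[:,1]-sc)<19)&(J[:,0]<0)&(J[:,0]>-27); q=J[k]
            if len(q)<15: continue
            g=least_squares(lambda p:np.hypot(q[:,0]-p[0],q[:,1]-p[1])-R,[0,sc],loss='soft_l1')
            print(nm,zl,len(q),g.x.round(1),'rms',np.sqrt(np.mean(g.fun**2)).round(2))
E
python3 - <<'E'
from meas import *
meas('pics/w5.npz',dict(j1=438.8,j2=484,sh=535,j4=583))
E
```

```text
j1 10 840 [  0.8 438.8] rms 0.49
j1 40 983 [-2.000e-01  4.389e+02] rms 0.54
j1 86 1332 [  2.7 438.7] rms 0.77
j2 10 821 [  1.  484.2] rms 0.47
j2 40 968 [-1.000e-01  4.842e+02] rms 0.51
j2 86 765 [  2.8 484.2] rms 0.73
sh 10 818 [  0.7 531. ] rms 0.52
sh 40 1082 [-1.000e-01  5.314e+02] rms 1.6
j4 10 816 [  1.4 582.4] rms 0.7
j4 40 956 [-1.000e-01  5.822e+02] rms 0.47
j4 86 726 [  2.2 581.9] rms 0.71
```

```bash
python3 -m creep '[[126,[0.5,-0.1,0],0],[126,[1.11,-0.22,0],0],[126,[1.11,-0.22,-0.7],0],[126,[1.11,-0.22,-1.5],0],[126,[1.11,-0.22,-2.2],0]]'; python3 -m creep '[[126,[0,0,-0.1],0],[126,[0,0,-0.2],0],[126,[0,0,-0.2],0],[126,[0,0,-0.2],0],[126,[0,0,-0.2],0]]'
python3 - <<'E'
from h import *
s=r.observe();p=s['tool_pos']*1000;print(p,'s',p@e,'n',p@n-N0,s['finger_gap'],s['ft_force'])
im,d=r.grab_frame('wrist');cv2.imwrite('pics/w6.png',im[:,:,::-1])
E
```

```text
time_s: 4.62
tool_pos: [0.5702, -0.2143, 0.2871]
tcp_rot: [-0.001, 0.999, -0.042, 0.0]
ft_force: [0.4, -0.7, -1.1]
finger_gap: 0.0433
time_s: 5.03
tool_pos: [0.5707, -0.2145, 0.281]
tcp_rot: [-0.001, 0.999, -0.042, 0.002]
ft_force: [0.1, -0.4, -0.8]
finger_gap: 0.0435
[ 570.72598767 -214.50318802  280.97460481] s 584.5050110790706 n -3.824749039013369 0.04351512451191541 [ 0.06192081 -0.43644921 -0.76876526]
```

View pics/w6.png

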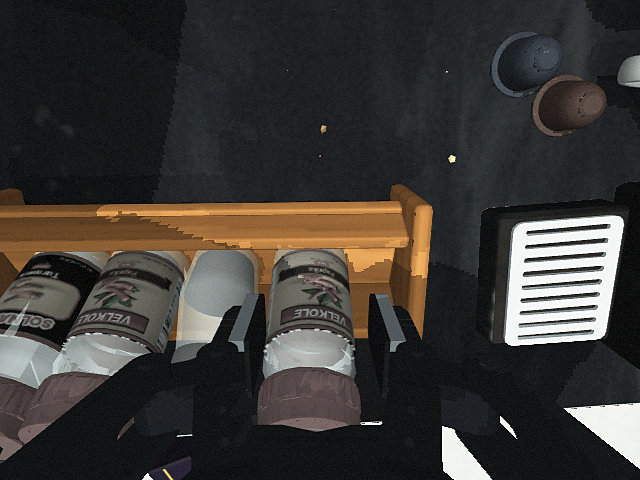

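```bash
python3 -m creep '[[126,[-0.03,0.01,-0.3],0],[126,[-0.03,0.01,-0.6],0],[126,[-0.03,0.01,-0.85],0],[126,[-0.03,0.01,-1.02],0],[126,[-0.03,0.01,-1.02],0]]'; python3 -c "
from h import *
s=r.observe();p=s['tool_pos']*1000;print(p,'s',p@e,'n',p@n-N0,s['finger_gap'],s['ft_force'])"
```

```text
time_s: 5.5
tool_pos: [0.5691, -0.2139, 0.2389]
tcp_rot: [-0.001, 0.999, -0.042, 0.001]
ft_force: [0.0, -0.1, -0.4]
finger_gap: 0.0432
[ 569.11801107 -213.92647504  238.85891341] s 582.8601734514929 n -4.285938578950351 0.04323710431618612 [ 0.01543279 -0.10242519 -0.35904563]
```

```bash
python3 -m creep '[[126,[0.07,-0.005,0.02],0],[126,[0.14,-0.01,0.02],0],[126,[0.21,-0.015,0.02],0],[126,[0.28,-0.02,0.02],0],[126,[0.35,-0.025,0.02],0]]'; 
python3 - <<'E'
from h import *
s=r.observe();p=s['tool_pos']*1000;print(p,'s',p@e,'n',p@n-N0,s['finger_gap'],s['ft_force'])
im,d=r.grab_frame('wrist');cv2.imwrite('pics/w7.png',im[:,:,::-1])
E
```

```text
time_s: 5.92
tool_pos: [0.5832, -0.2137, 0.2405]
tcp_rot: [-0.003, 0.999, -0.042, 0.001]
ft_force: [-9.8, 19.9, 18.0]
finger_gap: 0.0433
[ 583.22396989 -213.73024735  240.52933704] s 596.9166726765538 n -5.482353726695578 0.04332057512712661 [-9.76813358 19.86755776 17.96630286]
```

View pics/w7.png

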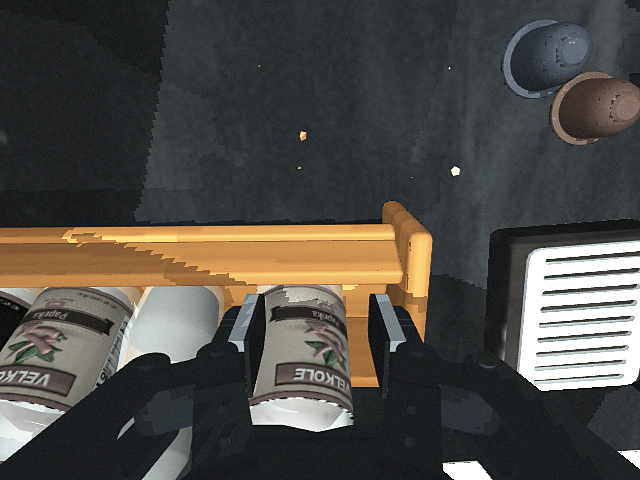

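```bash
python3 - <<'E'
from meas import *
c=r.get_calibration('wrist');im,d=r.grab_frame('wrist');np.savez('pics/w8.npz',d=d,**{k:c[k] for k in c})
s=r.observe();print(s['ft_force'],s['ft_torque'],s['tool_pos'])
P=cloud(c,d)*1000;B=bed(P)
for zz in range(3,100,8):
    k=(d>0)&(abs(B[...,2]-zz-4)<4)&(B[...,0]<-3)&(B[...,0]>-27)&(B[...,1]>565)&(B[...,1]<628); q=B[k]
    # restrict to pixels of jar (u 240..365)
    v,u=np.where(k); q=q[(u>238)&(u<366)]
    if len(q)<20: continue
    R=22.3 if zz<28 or zz>82 else 21
    g=least_squares(lambda p:np.hypot(q[:,0]-p[0],q[:,1]-p[1])-R,[0,592],loss='soft_l1')
    print(zz+4,len(q),g.x.round(1),np.sqrt(np.mean(g.fun**2)).round(2))
meas('pics/w8.npz',dict(j2=484,sh=532))
# finger A tip in bed coords / tool coords
p=s['tool_pos']*1000
T=np.stack([P@e-p@e,P@n-p@n,p[2]-P[...,2]],-1)
m=(d>0)&(T[...,2]>110)&(T[...,2]<176)&(abs(T[...,0])<45)&(abs(T[...,1])<16)
for zz in range(116,176,6):
    q=T[m&(abs(T[...,2]-zz)<3)]
    for sg in (-1,1):
        a=q[(q[:,0]*sg>15)]
        if len(a)>5: print(zz,sg,len(a),'s',np.percentile(a[:,0],[2,98]).round(1),'n',np.percentile(a[:,1],[2,98]).round(1))
E
```

```text
[-6.90189057 18.1062056  15.88300861] [ 3.39303732  1.73762593 -0.48786688] [ 0.58343174 -0.21350926  0.24057053]
7 143 [  2.3 589.6] 0.34
15 653 [  1.7 590. ] 0.52
23 1155 [  1.6 590. ] 0.83
31 1211 [  1.7 589.9] 0.84
39 1420 [3.000e-01 5.902e+02] 1.29
47 1587 [4.000e-01 5.903e+02] 1.34
55 1795 [5.000e-01 5.904e+02] 1.31
63 2110 [  0.6 590.4] 1.13
71 2244 [  1.3 590.3] 0.65
79 401 [  1.5 590.4] 0.6
j2 10 2784 [  0.9 484.4] rms 0.58
j2 40 3893 [-1.000e-01  4.848e+02] rms 0.67
sh 10 3157 [  0.6 531.2] rms 0.66
sh 40 1374 [ -1.8 531.2] rms 1.05
116 -1 3283 s [-44.6 -20. ] n [-13.3   9.8]
116 1 2366 s [23.4 44.9] n [-12.4  11.1]
122 -1 1383 s [-44.3 -20.4] n [-14.3   8.9]
122 1 1197 s [24.1 44.5] n [-13.1  10. ]
128 -1 709 s [-43.5 -21.4] n [-14.5  -5.9]
128 1 669 s [24.9 44.5] n [-13.7  -5.1]
134 -1 713 s [-29.4 -19.7] n [-12.8   9.3]
134 1 697 s [23.2 33.3] n [-12.    9.9]
140 -1 459 s [-32.7 -19.6] n [-12.2   9.4]
140 1 464 s [23.1 36.5] n [-11.5   9.8]
146 -1 572 s [-32.9 -15.4] n [-12.1  15.9]
146 1 478 s [23.2 36.5] n [-11.5   9.6]
152 -1 622 s [-32.8 -15.4] n [-12.1  15.5]
152 1 420 s [23.1 36.8] n [-11.5   9.8]
158 -1 579 s [-32.8 -15.3] n [-12.2  13.8]
158 1 383 s [23.1 36.6] n [-11.5   9.1]
164 -1 453 s [-31.6 -15.2] n [-12.1  10.5]
164 1 295 s [23.1 35.5] n [-11.5  10.1]
170 -1 237 s [-25.1 -15.2] n [-11.7   7.7]
170 1 758 s [23.3 44.9] n [-15.6   7.3]
```

```bash
python3 -m creep '[[126,[-0.1,0.04,0],0],[126,[-0.2,0.06,0],0],[126,[-0.2,0.06,0.4],0],[126,[-0.2,0.06,1.2],0],[115,[-0.2,0.06,2.0],0]]'; python3 -c "
from h import *
s=r.observe();p=s['tool_pos']*1000;S=p@e;N=p@n-N0;print(p,'s',S,'n',N,s['finger_gap'],s['ft_force'])
print('move units',((588.7-S)*e+(16-N)*n)/40, (246-p[2])/40)"
```

```text
time_s: 6.43
tool_pos: [0.5749, -0.2111, 0.3211]
tcp_rot: [-0.003, 0.999, -0.042, -0.0]
ft_force: [0.3, -1.3, 0.2]
finger_gap: 0.0469
[ 574.88232318 -211.1092883   321.08339822] s 588.4101104683276 n -7.5049499728434625 0.04685826629007517 [ 0.2822864  -1.29469875  0.18664325]
move units [-0.03445726 -0.58665739  0.        ] -1.87708495538174
```

```bash
python3 -m creep '[[115,[-0.03,-0.3,0],0],[115,[-0.03,-0.59,0],0],[115,[-0.03,-0.59,-0.4],0],[115,[-0.03,-0.59,-0.7],0],[115,[-0.03,-0.59,-0.9],0]]'
python3 - <<'E'
from h import *
s=r.observe();p=s['tool_pos']*1000;print(p,'s',p@e,'n',p@n-N0,s['finger_gap'],s['ft_force'])
im,d=r.grab_frame('wrist');cv2.imwrite('pics/w9.png',im[:,:,::-1])
E
```

```text
time_s: 6.85
tool_pos: [0.5731, -0.2354, 0.2829]
tcp_rot: [-0.003, 0.999, -0.042, -0.001]
ft_force: [-0.3, 0.5, -0.1]
finger_gap: 0.0472
[ 573.10273054 -235.38150907  282.8754963 ] s 588.3568815590943 n 16.832363308549134 0.04718891172041438 [-0.25072092  0.47787766 -0.0965209 ]
```

View pics/w9.png

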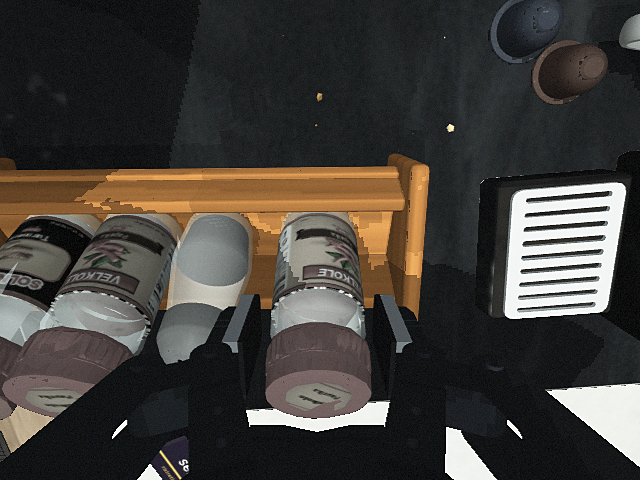

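```bash
python3 -m creep '[[115,[0,0,-0.25],0],[115,[0,0,-0.5],0],[115,[0,0,-0.7],0],[115,[0,0,-0.85],0],[115,[0,0,-0.92],0]]'
python3 - <<'E'
from h import *
s=r.observe();p=s['tool_pos']*1000;print(p,'s',p@e,'n',p@n-N0,s['finger_gap'],s['ft_force'])
im,d=r.grab_frame('wrist');cv2.imwrite('pics/w10.png',im[:,:,::-1])
E
```

```text
time_s: 7.32
tool_pos: [0.5727, -0.235, 0.244]
tcp_rot: [-0.003, 0.999, -0.042, -0.002]
ft_force: [-0.2, -0.4, -0.5]
finger_gap: 0.0467
[ 572.74281906 -235.0135415   243.98416617] s 587.9717731057266 n 16.490855062159625 0.04673484040457535 [-0.17058889 -0.41441777 -0.46593341]
```

View pics/w10.png

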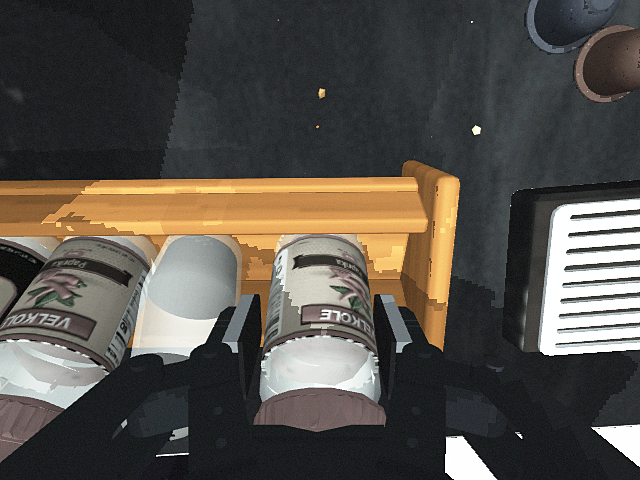

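```bash
python3 -m creep '[[115,[0,0,0.05],0],[140,[0,0,0.05],0],[150,[0,0,0.05],0],[150,[0,0,0.05],0],[150,[0,0,0.05],0]]' 20; python3 -m creep '[[150,[0.1,-0.007,0],0],[150,[0.2,-0.014,0],0],[150,[0.3,-0.021,0],0],[150,[0.4,-0.028,0],0],[150,[0.5,-0.036,0],0]]'
python3 - <<'E'
from h import *
s=r.observe();p=s['tool_pos']*1000;print(p,'s',p@e,'n',p@n-N0,s['finger_gap'],s['ft_force'])
im,d=r.grab_frame('wrist');cv2.imwrite('pics/w11.png',im[:,:,::-1])
E
```

```text
time_s: 7.78
tool_pos: [0.5729, -0.235, 0.2465]
tcp_rot: [-0.003, 0.999, -0.042, -0.002]
ft_force: [0.4, 0.8, 3.4]
finger_gap: 0.0429
time_s: 8.2
tool_pos: [0.593, -0.2364, 0.2464]
tcp_rot: [-0.003, 0.999, -0.042, -0.003]
ft_force: [-5.2, 1.4, 5.4]
finger_gap: 0.0428
[ 593.03168384 -236.43393429  246.41411269] s 608.3102844589894 n 16.468369821292043 0.04277612245982084 [-5.15600187  1.37400759  5.43961411]
```

View pics/w11.png

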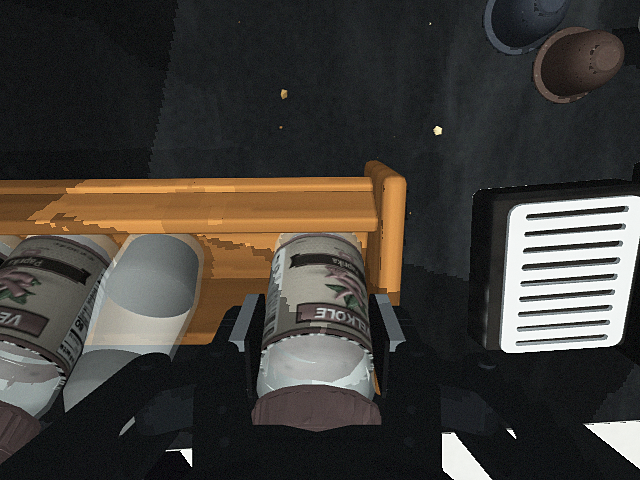

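```bash
python3 -m creep '[[120,[0.02,0,0],0],[105,[0.02,0,0],0],[100,[0.02,0,0.3],0],[100,[0.02,0,1.0],0],[100,[0.02,0,1.8],0]]'; python3 -m creep '[[100,[-0.1,0,0.5],0],[160,[-0.3,0.1,0.5],0],[200,[-0.6,0.2,0.5],0],[255,[-0.8,0.25,0.5],0],[255,[-1.0,0.3,0.5],0]]' 20;
python3 - <<'E'
from meas import *
s=r.observe();p=s['tool_pos']*1000;S=p@e;N=p@n-N0;print(p,'s',S,'n',N,s['finger_gap'],s['ft_force'])
c=r.get_calibration('wrist')
im,d=r.grab_frame('wrist');cv2.imwrite('pics/w12.png',im[:,:,::-1])
np.savez('pics/w12.npz',d=d,**{k:c[k] for k in c})
meas('pics/w12.npz',dict(j1=438.8,j2=484,sh=531,j4=611))
print('to 569,4',((568.7-S)*e+(4-N)*n)/40, (241-p[2])/40)
E
```

```text
time_s: 8.67
tool_pos: [0.594, -0.2363, 0.3176]
tcp_rot: [-0.004, 0.999, -0.042, -0.004]
ft_force: [0.9, 0.2, -0.6]
finger_gap: 0.0521
time_s: 9.08
tool_pos: [0.5537, -0.2241, 0.3378]
tcp_rot: [-0.004, 0.999, -0.042, -0.004]
ft_force: [0.7, -0.5, -0.5]
finger_gap: 0.0039
[ 553.65623125 -224.09548696  337.79896561] s 568.158742077495 n 6.954317387007677 0.0038640070685137386 [ 0.67794228 -0.53254461 -0.48902635]
j1 10 1044 [  0.8 438.8] rms 0.52
j1 40 1265 [-2.000e-01  4.391e+02] rms 0.56
j1 86 1850 [  2.7 438.8] rms 0.78
j2 10 1038 [  1.  484.3] rms 0.5
j2 40 1252 [-1.000e-01  4.844e+02] rms 0.5
j2 86 1814 [  2.8 484.3] rms 0.75
sh 10 1083 [  0.6 530.8] rms 0.57
sh 40 1520 [-2.000e-01  5.313e+02] rms 1.7
j4 10 1021 [  1.7 610.3] rms 0.82
j4 40 1246 [1.000e-01 6.101e+02] rms 0.48
j4 86 1804 [  2.3 609.7] rms 0.66
to 569,4 [0.01873687 0.07271193 0.        ] -2.4199741401415737
```

View pics/w12.png

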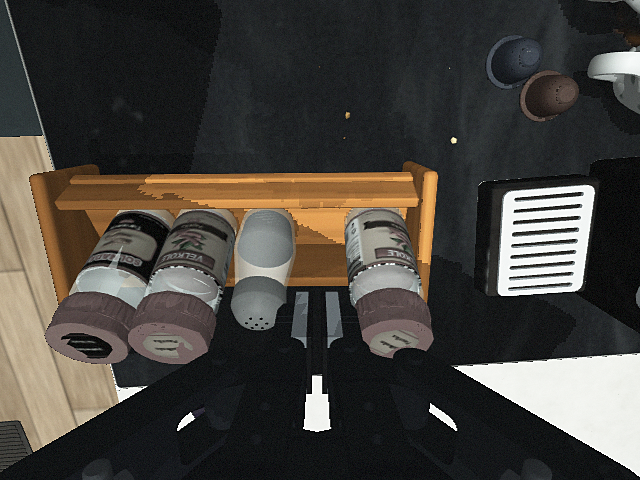

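```bash
python3 -m creep '[[255,[0.01,0.12,0],0],[255,[0.01,0.12,-0.7],0],[255,[0.01,0.12,-1.4],0],[255,[0.01,0.12,-2.0],0],[255,[0.01,0.12,-2.4],0]]'
python3 - <<'E'
from h import *
s=r.observe();p=s['tool_pos']*1000;print(p,'s',p@e,'n',p@n-N0,s['finger_gap'],s['ft_force'])
im,d=r.grab_frame('wrist');cv2.imwrite('pics/w13.png',im[:,:,::-1])
E
```

```text
time_s: 9.55
tool_pos: [0.553, -0.2186, 0.2395]
tcp_rot: [-0.004, 0.999, -0.042, -0.005]
ft_force: [0.5, 0.2, -0.2]
finger_gap: 0.0
[ 553.03784468 -218.63271405  239.49805549] s 567.1543824052419 n 1.5491761824557955 2.873298601140085e-05 [ 0.46862796  0.22358455 -0.15240133]
```

View pics/w13.png

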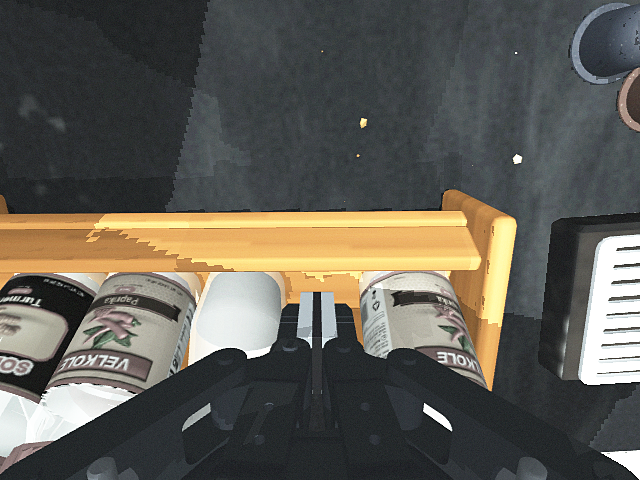

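```bash
python3 -m creep '[[255,[-0.07,0.005,0],0],[255,[-0.14,0.01,0],0],[255,[-0.2,0.014,0],0],[255,[-0.26,0.018,0],0],[255,[-0.32,0.022,0],0]]'
python3 - <<'E'
from h import *
s=r.observe();p=s['tool_pos']*1000;print(p,'s',p@e,'n',p@n-N0,s['finger_gap'],s['ft_force'])
im,d=r.grab_frame('wrist');cv2.imwrite('pics/w14.png',im[:,:,::-1])
E
```

```text
time_s: 10.02
tool_pos: [0.5398, -0.2176, 0.2383]
tcp_rot: [-0.005, 0.999, -0.042, -0.005]
ft_force: [3.1, 2.8, 4.1]
finger_gap: 0.0004
[ 539.8258661  -217.59349467  238.28096631] s 553.9019680294807 n 1.4498376146283078 0.0003855181056374772 [3.10498406 2.78621541 4.07410077]
```

View pics/w14.png

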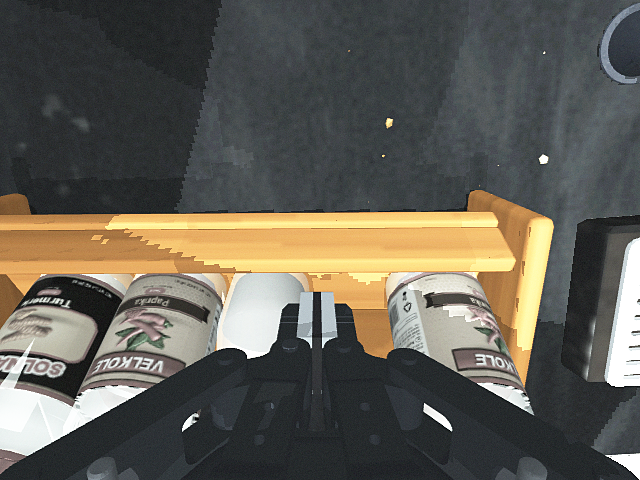

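```bash
python3 -m creep '[[255,[-0.06,0.004,0.03],0],[255,[-0.12,0.009,0.03],0],[255,[-0.18,0.013,0.03],0],[255,[-0.24,0.017,0.03],0],[255,[-0.29,0.02,0.03],0]]'
python3 - <<'E'
from h import *
s=r.observe();p=s['tool_pos']*1000;print(p,'s',p@e,'n',p@n-N0,s['finger_gap'],s['ft_force'])
im,d=r.grab_frame('wrist');cv2.imwrite('pics/w15.png',im[:,:,::-1])
E
```

```text
time_s: 10.48
tool_pos: [0.5297, -0.2164, 0.2415]
tcp_rot: [-0.005, 0.999, -0.042, -0.002]
ft_force: [15.1, 12.2, 16.4]
finger_gap: 0.0002
[ 529.74276067 -216.39220064  241.51632027] s 543.7590461585324 n 0.9668693358728433 0.0001571393138709366 [15.05278665 12.15296848 16.38385092]
```

View pics/w15.png

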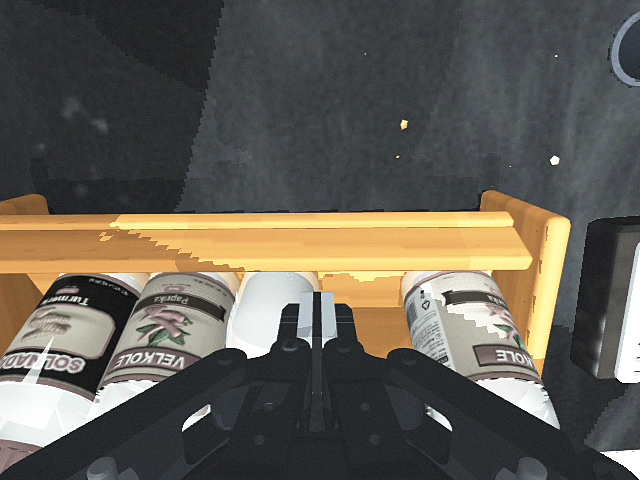

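```bash
python3 -m creep '[[255,[0.1,0.01,0],0],[255,[0.2,0.02,0],0],[255,[0.2,0.02,0.5],0],[255,[0.2,0.02,1.3],0],[255,[0.2,0.02,2.1],0]]'
python3 - <<'E'
from meas import *
s=r.observe();p=s['tool_pos']*1000;S=p@e;N=p@n-N0;print(p,'s',S,'n',N,s['finger_gap'],s['ft_force'])
c=r.get_calibration('wrist')
im,d=r.grab_frame('wrist');cv2.imwrite('pics/w16.png',im[:,:,::-1])
np.savez('pics/w16.npz',d=d,**{k:c[k] for k in c})
meas('pics/w16.npz',dict(j1=420,j2=465,sh=511,j4=611))
E
```

```text
time_s: 10.95
tool_pos: [0.537, -0.2154, 0.3256]
tcp_rot: [-0.006, 0.999, -0.042, -0.003]
ft_force: [-0.2, -0.3, 1.2]
finger_gap: 0.0002
[ 536.95783652 -215.41785025  325.60809683] s 550.8868232725509 n -0.5168663340673163 0.00015881879939559401 [-0.20388022 -0.34070028  1.15497903]
j1 10 415 [  0.9 436.7] rms 0.38
j1 40 541 [-2.00e-01  4.36e+02] rms 0.38
j1 86 826 [  2.3 435.9] rms 0.68
j2 10 1219 [  1.  472.3] rms 4.71
j2 40 1473 [ -0.5 472. ] rms 4.64
j2 86 2204 [  2.  472.5] rms 4.65
sh 10 1185 [  0.6 517. ] rms 5.19
sh 40 1506 [-20.7 510.2] rms 2.47
j4 10 1141 [  1.7 610.3] rms 0.48
j4 40 1408 [2.000e-01 6.101e+02] rms 0.5
j4 86 2053 [  2.3 609.7] rms 0.66
```

View pics/w16.png

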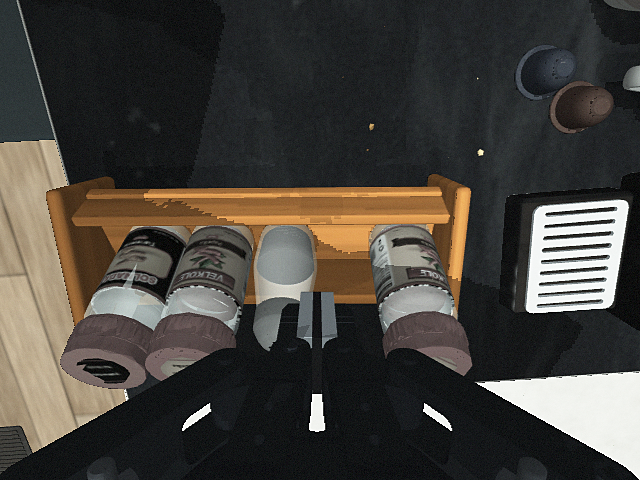

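```bash
python3 -c "
from meas import *
meas('pics/w16.npz',dict(j1=434,j2=479,sh=523,j4=611))"
```

```text
j1 10 1011 [  0.9 436.6] rms 0.5
j1 40 1255 [-3.000e-01  4.367e+02] rms 0.53
j1 86 1859 [  2.1 436.7] rms 0.77
j2 10 1045 [  1.1 481.1] rms 0.46
j2 40 1314 [-4.000e-01  4.812e+02] rms 0.47
j2 86 1958 [  2.  481.1] rms 0.73
sh 10 1036 [  0.6 528.2] rms 0.48
sh 40 1444 [-1.00e-01  5.28e+02] rms 1.64
j4 10 1141 [  1.7 610.3] rms 0.48
j4 40 1408 [2.000e-01 6.101e+02] rms 0.5
j4 86 2053 [  2.3 609.7] rms 0.66
```

```bash
python3 -m creep '[[200,[0.1,0.2,0],0.1],[140,[0.2,0.4,0],0.22],[76,[0.3,0.6,0],0.34],[76,[0.4,0.68,0],0.46],[76,[0.49,0.68,0],0.58]]' 20; python3 -m creep '[[76,[0,0,0],0.12],[76,[0,0,0],0.24],[76,[0,0,0],0.36],[76,[0,0,0],0.48],[76,[0,0,0],0.6]]';python3 -m creep '[[76,[0,0,0],0.12],[76,[0,0,0],0.24],[76,[0,0,0],0.36],[76,[0,0,0],0.403],[76,[0,0,0],0.403]]'
cat > look.py <<'E'
from meas import *
import sys
def look(nm):
    s=r.observe();p=s['tool_pos']*1000;q=s['tcp_rot'];print('tool',p.round(1),'s',(p@e).round(1),'n',(p@n-N0).round(1),'jaw deg',np.degrees(2*np.arctan2(q[2],q[1])).round(2),'gap',s['finger_gap'],s['ft_force'].round(1),'t',s['time_s'])
    c=r.get_calibration('wrist');im,d=r.grab_frame('wrist');cv2.imwrite(f'pics/{nm}.png',im[:,:,::-1]);np.savez(f'pics/{nm}.npz',d=d,**{k:c[k] for k in c})
    return s,c,im,d
E
python3 -c "
from look import *
s,c,im,d=look('w17')
p=s['tool_pos']*1000
P=cloud(c,d)*1000
T=np.stack([P@e-p@e,P@n-p@n,p[2]-P[...,2]],-1)
m=(d>0)&(T[...,2]>110)&(T[...,2]<176)&(abs(T[...,0])<20)&(abs(T[...,1])<70)
for zz in range(104,176,6):
    q=T[m&(abs(T[...,2]-zz)<3)]
    for sg in (-1,1):
        a=q[(q[:,1]*sg>15)]
        if len(a)>5: print(zz,sg,len(a),'s',np.percentile(a[:,0],[2,98]).round(1),'n',np.percentile(a[:,1],[2,98]).round(1))
"
```

```text
time_s: 11.42
tool_pos: [0.5579, -0.1881, 0.3321]
tcp_rot: [-0.004, 0.969, 0.249, -0.001]
ft_force: [-0.2, -0.1, 1.4]
finger_gap: 0.0597
time_s: 11.83
tool_pos: [0.5578, -0.1883, 0.3316]
tcp_rot: [-0.004, 0.85, 0.526, -0.003]
ft_force: [0.5, -0.7, 0.6]
finger_gap: 0.06
time_s: 12.25
tool_pos: [0.5576, -0.1884, 0.331]
tcp_rot: [-0.004, 0.727, 0.687, -0.004]
ft_force: [0.3, 0.4, 0.0]
finger_gap: 0.0602
tool [ 557.6 -188.4  331. ] s 569.6 n -29.0 jaw deg 86.74 gap 0.06023392474628094 [0.3 0.4 0. ] t 12.25
110 -1 1971 s [-13.    9.9] n [-60.9 -30.7]
110 1 2077 s [-11.7  11.3] n [32.  62.4]
116 -1 4106 s [-14.    9.3] n [-60.6 -28.3]
116 1 3992 s [-12.5  10.5] n [29.7 61.9]
122 -1 1276 s [-14.2  -6.8] n [-58.9 -29.6]
122 1 1248 s [-13.2  -5.6] n [31.2 60.4]
128 -1 446 s [-13.8  -1.2] n [-50.1 -29.2]
128 1 443 s [-12.6   0.3] n [30.6 52.5]
134 -1 706 s [-11.9   8.5] n [-35.4 -29. ]
134 1 723 s [-11.    9.3] n [30.3 37.3]
140 -1 616 s [-12.    9.7] n [-42.4 -29. ]
140 1 605 s [-11.1  10.3] n [30.3 44. ]
146 -1 539 s [-12.    9.4] n [-42.3 -29.1]
146 1 537 s [-11.1  10. ] n [30.4 43.8]
152 -1 467 s [-12.    9.2] n [-42.5 -29.1]
152 1 470 s [-11.1  10.1] n [30.4 43.8]
158 -1 408 s [-12.1   9.2] n [-42.  -29.1]
158 1 410 s [-11.2  10.1] n [30.4 43.6]
164 -1 258 s [-12.    9.4] n [-39.7 -29. ]
164 1 252 s [-11.1  10.4] n [30.4 40.1]
170 -1 40 s [-8.8  9.9] n [-29.7 -29.1]
170 1 34 s [-8.3 10.5] n [30.5 30.9]
```

```bash
python3 -c "
from meas import *
meas('pics/w17.npz',dict(j1=436,j2=481,sh=528,j4=610))"
```

```text
j1 10 1121 [  1.  436.7] rms 0.41
j1 40 1173 [ -0.  437.4] rms 0.48
j1 86 1062 [  1.5 436.1] rms 0.63
j2 10 1074 [  1.2 481.3] rms 0.37
j2 40 1431 [-3.000e-01  4.812e+02] rms 0.41
j2 86 2558 [  2.1 481.2] rms 0.62
sh 10 971 [  0.8 528.2] rms 0.44
sh 40 1631 [  0.  528.1] rms 1.68
j4 10 760 [  1.8 610.3] rms 0.94
j4 40 914 [4.000e-01 6.097e+02] rms 0.47
j4 86 59 [ -3.6 613.3] rms 0.48
```

View pics/w17.png

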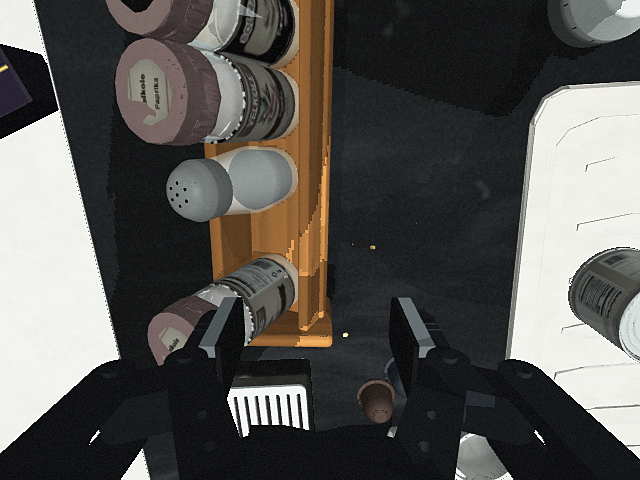

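```bash
python3 -m creep '[[76,[0,0.05,-0.5],0],[76,[0,0.05,-1.0],0],[76,[0,0.05,-1.5],0],[76,[0,0.05,-2.0],0],[76,[0,0.05,-2.2],0]]'; python3 -m creep '[[76,[0,0,-0.2],0],[76,[0,0,-0.4],0],[76,[0,0,-0.6],0],[76,[0,0,-0.75],0],[76,[0,0,-0.78],0]]'
python3 -c "
from look import *
look('w18')"
```

```text
time_s: 12.72
tool_pos: [0.5568, -0.1861, 0.2404]
tcp_rot: [-0.005, 0.729, 0.685, -0.005]
ft_force: [0.0, 0.1, -0.5]
finger_gap: 0.0597
time_s: 13.13
tool_pos: [0.5567, -0.1861, 0.2084]
tcp_rot: [-0.005, 0.729, 0.685, -0.005]
ft_force: [0.4, -0.1, -0.8]
finger_gap: 0.06
tool [ 556.7 -186.1  208.4] s 568.5 n -31.2 jaw deg 86.4 gap 0.060019487078898655 [ 0.4 -0.1 -0.8] t 13.1333
```

View pics/w18.png

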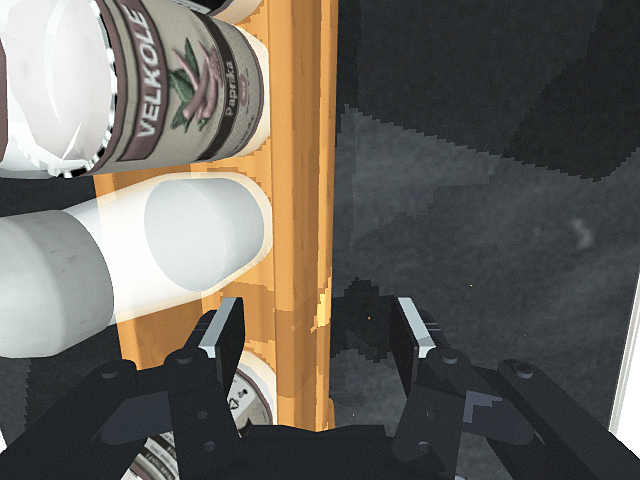

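```bash
python3 -m creep '[[76,[-0.08,0.006,0],0],[76,[-0.16,0.011,0],0],[76,[-0.24,0.017,0],0],[76,[-0.32,0.023,0],0],[76,[-0.38,0.027,0],0]]'; python3 -m creep '[[76,[-0.06,0.004,0],0],[76,[-0.12,0.009,0],0],[76,[-0.18,0.013,0],0],[76,[-0.24,0.017,0],0],[76,[-0.24,0.017,0],0]]'
python3 -c "
from look import *
look('w19')
im,d=r.grab_frame('side');cv2.imwrite('pics/s19.png',cv2.resize(im[130:270,290:450,::-1],None,fx=4,fy=4))"
```

```text
time_s: 13.6
tool_pos: [0.5415, -0.1848, 0.2092]
tcp_rot: [-0.005, 0.729, 0.685, -0.004]
ft_force: [5.0, 5.9, -0.1]
finger_gap: 0.06
time_s: 14.02
tool_pos: [0.5318, -0.1839, 0.2096]
tcp_rot: [-0.005, 0.729, 0.685, -0.004]
ft_force: [3.4, 3.5, -0.2]
finger_gap: 0.0602
tool [ 531.8 -183.9  209.6] s 543.5 n -31.6 jaw deg 86.43 gap 0.060152884835127284 [ 3.4  3.5 -0.2] t 14.0167
```

View pics/w19.png

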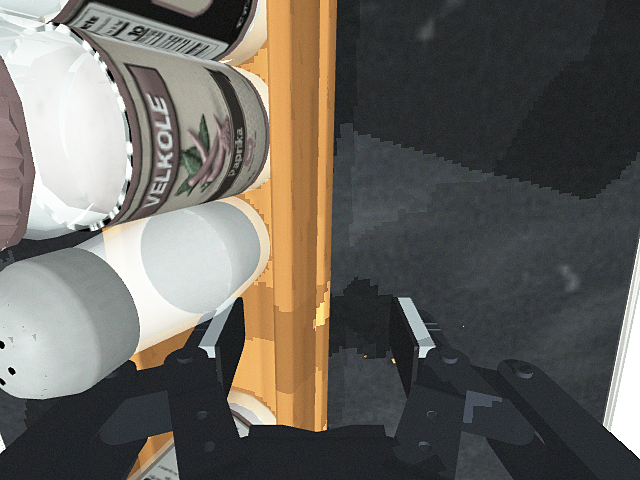

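View pics/s19.png

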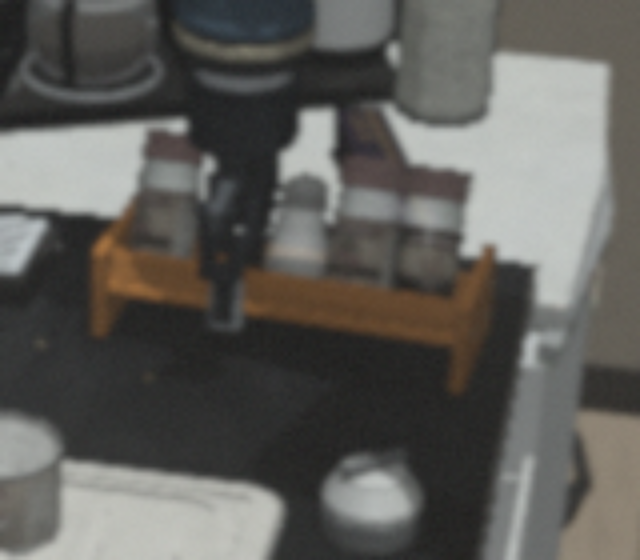

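```bash
python3 -m creep '[[76,[-0.03,0.002,0],0],[76,[-0.06,0.004,0],0],[76,[-0.09,0.006,0],0],[76,[-0.09,0.006,0],0],[76,[-0.09,0.006,0],0]]'; python3 -m creep '[[76,[0.1,0,0],0],[76,[0.2,-0.01,0.1],0],[76,[0.2,-0.01,0.8],0],[76,[0.2,-0.01,1.6],0],[76,[0.2,-0.01,2.5],0]]'
python3 -c "
from look import *
look('w20')
meas('pics/w20.npz',dict(j1=418,j2=462,sh=507,j4=610))"
```

```text
time_s: 14.53
tool_pos: [0.5292, -0.1834, 0.21]
tcp_rot: [-0.004, 0.729, 0.685, -0.003]
ft_force: [9.5, 8.1, 2.3]
finger_gap: 0.0595
time_s: 14.95
tool_pos: [0.5366, -0.1838, 0.3104]
tcp_rot: [-0.005, 0.729, 0.685, -0.004]
ft_force: [0.9, 0.3, 1.2]
finger_gap: 0.06
tool [ 536.6 -183.8  310.4] s 548.3 n -32.0 jaw deg 86.45 gap 0.059964034373544035 [0.9 0.3 1.2] t 14.95
j1 10 1174 [  1.  423.7] rms 0.42
j1 40 1248 [-1.000e-01  4.242e+02] rms 0.44
j1 86 1074 [  1.1 422.2] rms 0.67
j2 10 1354 [ -0.5 467.8] rms 1.03
j2 40 1840 [ -1.9 467.2] rms 1.11
j2 86 3524 [3.000e-01 4.672e+02] rms 0.93
sh 10 1025 [  1.2 510.8] rms 1.47
sh 40 1779 [ -2.5 510.3] rms 1.87
j4 10 878 [  1.8 610.4] rms 0.97
j4 40 963 [4.000e-01 6.097e+02] rms 0.49
```

View pics/w20.png

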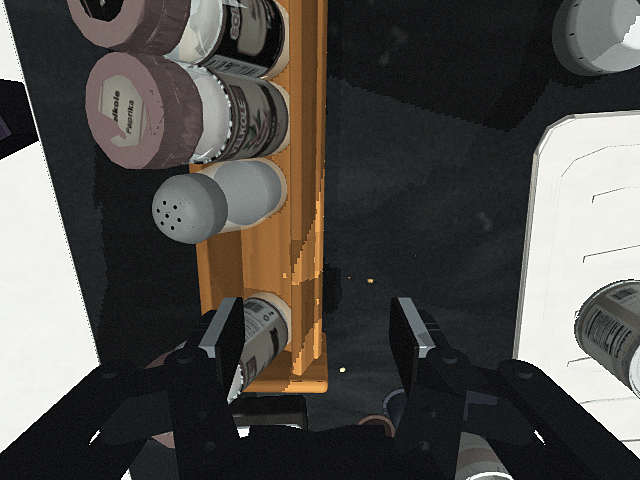

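```bash
python3 -m creep '[[76,[-0.2,0.6,0.3],0],[40,[-0.5,1.5,0.3],0],[30,[-0.9,2.5,0.3],0],[30,[-1.25,3.45,0.3],0],[30,[-1.6,4.4,0.3],0]]'; python3 -m creep '[[30,[-0.3,0.9,0],0],[30,[-0.65,1.8,0],0],[30,[-1.0,2.8,0],0],[30,[-1.35,3.75,0],0],[30,[-1.5,4.1,0],0]]'
python3 -c "
from look import *
look('w21')"
```

```text
time_s: 15.42
tool_pos: [0.4731, -0.0072, 0.3305]
tcp_rot: [-0.001, 0.729, 0.684, -0.002]
ft_force: [1.6, 0.8, -0.3]
finger_gap: 0.0752
time_s: 15.83
tool_pos: [0.4115, 0.16, 0.3309]
tcp_rot: [-0.001, 0.728, 0.685, -0.002]
ft_force: [0.7, -0.4, -0.4]
finger_gap: 0.0751
tool [411.5 160.  330.9] s 399.1 n -366.1 jaw deg 86.52 gap 0.07512903328342578 [ 0.7 -0.4 -0.4] t 15.8333
```

View pics/w21.png

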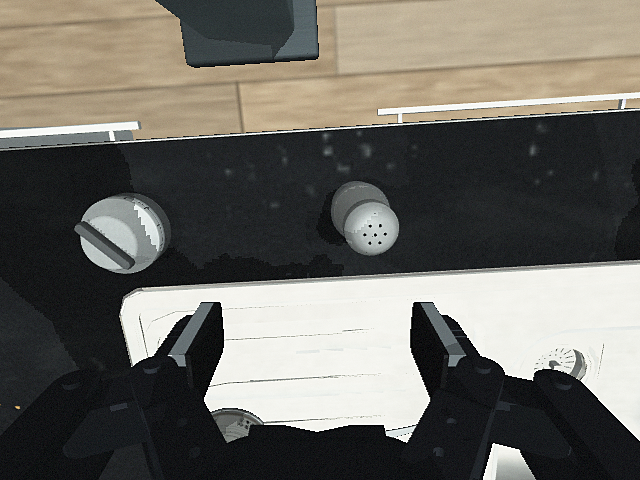

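```bash
python3 -c "
from meas import *
z=np.load('pics/w21.npz');c={k:z[k] for k in ('fov_y','cx','cy','view')};d=z['d']
P=cloud(c,d)*1000
P=P[(d>0)&(abs(P[...,0]-399)<35)&(abs(P[...,1]-194)<35)]
print(P[:,2].max())
for lo,hi in ((8,20),(20,30),(30,40),(40,50),(50,60),(60,70),(70,80),(80,86),(86,92)):
    q=P[(P[:,2]>lo)&(P[:,2]<hi)]
    if len(q)<20: continue
    g=least_squares(lambda p:np.hypot(q[:,0]-p[0],q[:,1]-p[1])-p[2],[399,194,20],loss='soft_l1')
    print(lo,len(q),g.x.round(1),np.sqrt(np.mean(g.fun**2)).round(2), q.min(0).round(0),q.max(0).round(0))
"
```

```text
252.09472377278118
8 39 [400.9 191.1  20. ] 0.26 [381. 172.   9.] [394. 195.  20.]
20 85 [401.4 191.9  21.7] 0.16 [380. 170.  20.] [404. 209.  30.]
30 323 [401.1 192.   20.8] 0.49 [379. 170.  30.] [417. 212.  40.]
40 347 [401.1 192.4  19.3] 0.54 [381. 172.  40.] [412. 211.  50.]
50 360 [401.2 192.8  17.7] 0.57 [382. 174.  50.] [413. 208.  60.]
60 158 [401.2 193.3  16.9] 0.22 [384. 176.  60.] [404. 204.  70.]
70 458 [400.8 193.5  16.4] 0.57 [384. 177.  70.] [418. 210.  80.]
80 866 [400.8 193.5  13.5] 1.44 [385. 178.  80.] [416. 209.  86.]
86 1096 [400.7 193.6   7.9] 2.79 [389. 182.  86.] [413. 205.  90.]
```

```bash
python3 -m creep '[[30,[-0.13,0.4,0],0],[30,[-0.26,0.82,0],0],[30,[-0.26,0.82,-0.7],0],[30,[-0.26,0.82,-1.5],0],[30,[-0.26,0.82,-2.0],0]]'
python3 -c "
from look import *
look('w22')"
```

```text
time_s: 16.3
tool_pos: [0.4005, 0.1932, 0.2489]
tcp_rot: [-0.001, 0.728, 0.686, -0.002]
ft_force: [-0.7, -0.3, -0.5]
finger_gap: 0.0755
tool [400.5 193.2 248.9] s 385.8 n -398.4 jaw deg 86.61 gap 0.07548982061802938 [-0.7 -0.3 -0.5] t 16.3
```

View pics/w22.png

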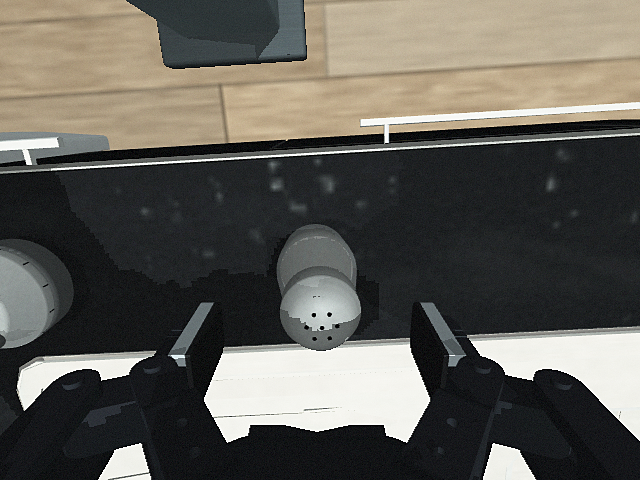

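```bash
python3 -m creep '[[30,[0,0,-0.4],0],[30,[0,0,-0.8],0],[60,[0,0,-1.1],0],[80,[0,0,-1.14],0],[100,[0,0,-1.14],0]]'; python3 -m creep '[[125,[0,0,0],0],[150,[0,0,0],0],[180,[0,0,0],0],[180,[0,0,0],0],[180,[0,0,0],0]]' 30;
python3 -c "
from look import *
look('w23')"
```

```text
time_s: 16.77
tool_pos: [0.3998, 0.1924, 0.2009]
tcp_rot: [-0.002, 0.728, 0.686, -0.005]
ft_force: [0.5, 0.0, 0.1]
finger_gap: 0.052
time_s: 17.18
tool_pos: [0.4003, 0.1926, 0.2023]
tcp_rot: [-0.001, 0.728, 0.686, -0.004]
ft_force: [-1.1, -1.0, 7.4]
finger_gap: 0.0399
tool [400.3 192.6 202.3] s 385.7 n -397.8 jaw deg 86.56 gap 0.039921059236245754 [-1.1 -1.   7.4] t 17.1833
```

View pics/w23.png

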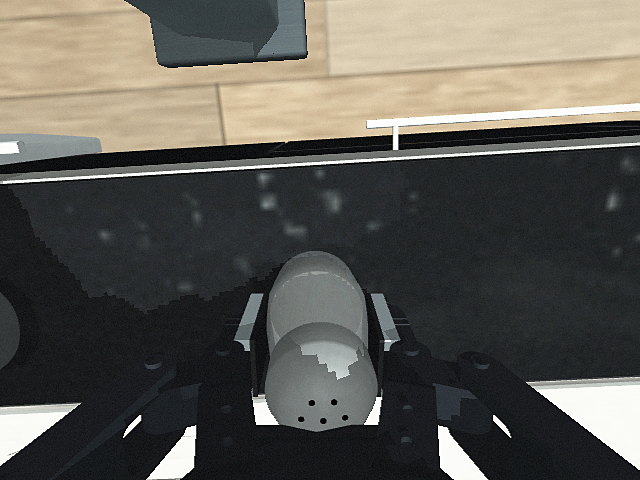

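```bash
python3 -m creep '[[180,[0,0,0.1],0],[180,[0,0,0.4],0],[180,[0,0,0.8],0],[180,[0,0,1.2],0],[180,[0,0,1.2],0]]';
python3 -c "
from look import *
look('w24')
im,d=r.grab_frame('side');cv2.imwrite('pics/s24.png',cv2.resize(im[190:330,310:450,::-1],None,fx=4,fy=4))"
```

```text
time_s: 17.65
tool_pos: [0.4014, 0.193, 0.2538]
tcp_rot: [-0.001, 0.728, 0.686, -0.002]
ft_force: [1.3, 0.4, -1.0]
finger_gap: 0.0396
tool [401.4 193.  253.8] s 386.7 n -398.3 jaw deg 86.56 gap 0.039628836235492876 [ 1.3  0.4 -1. ] t 17.65
```

View pics/w24.png

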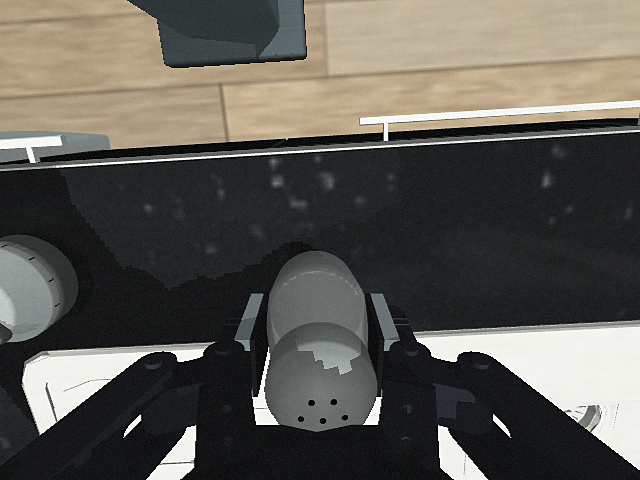

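View pics/s24.png

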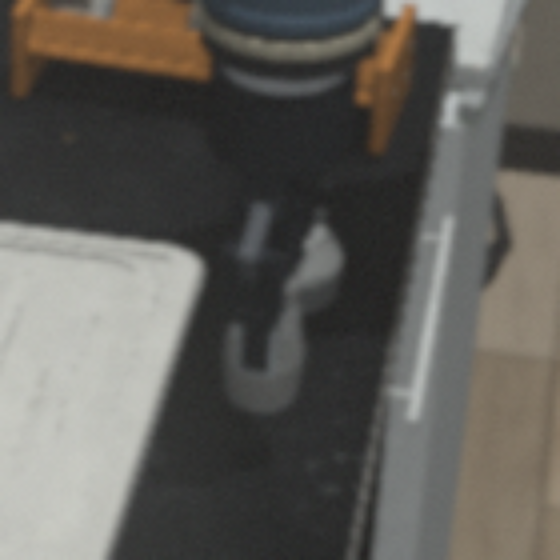

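```bash
python3 -m creep '[[180,[0,0,0.7],0],[180,[0.1,-0.2,1.5],0],[180,[0.2,-0.6,2.2],0],[180,[0.5,-1.4,2.5],0],[180,[0.8,-2.3,2.5],0]]'; python3 -m creep '[[180,[0.3,-0.8,0],0],[180,[0.6,-1.7,0],0],[180,[0.9,-2.6,0],0],[180,[1.2,-3.5,0],0],[180,[1.5,-4.4,0],0]]';  python3 -m creep '[[180,[0.3,-0.8,0],0],[180,[0.6,-1.7,0],0],[180,[0.9,-2.6,0],0],[180,[1.15,-3.3,0],0],[180,[1.2,-3.5,0],0]]'
python3 -c "
from look import *
s,c,im,d=look('w25')
p=s['tool_pos']*1000
print(((560.3-p@e)*e+(184.8-p@n)*n)/40)
meas('pics/w25.npz',dict(j1=423,j2=468,sh=512,j4=610))
P=cloud(c,d)*1000
P=P[(d>0)&(abs(P[...,0]-p[0])<25)&(abs(P[...,1]-p[1])<18)&(P[...,2]<p[2]-120)&(P[...,2]>p[2]-200)]
for lo in (-200,-190,-180,-150,-135,-125):
    q=P[(P[:,2]-p[2]>lo)&(P[:,2]-p[2]<lo+10)]
    if len(q)<20: continue
    g=least_squares(lambda v:np.hypot(q[:,0]-v[0],q[:,1]-v[1])-v[2],[p[0],p[1],20],loss='soft_l1')
    print(lo,len(q),(g.x-[p[0],p[1],0]).round(1),np.sqrt(np.mean(g.fun**2)).round(2))
"
```

```text
time_s: 18.17
tool_pos: [0.4334, 0.1006, 0.3534]
tcp_rot: [-0.0, 0.727, 0.687, -0.001]
ft_force: [1.9, 0.4, -1.9]
finger_gap: 0.0396
time_s: 18.58
tool_pos: [0.4934, -0.0774, 0.3527]
tcp_rot: [-0.001, 0.727, 0.686, -0.002]
ft_force: [1.0, 0.3, -1.4]
finger_gap: 0.04
time_s: 19.0
tool_pos: [0.5421, -0.2212, 0.3511]
tcp_rot: [-0.001, 0.728, 0.685, -0.002]
ft_force: [0.5, -0.5, -1.4]
finger_gap: 0.0396
tool [ 542.1 -221.2  351.1] s 556.4 n 4.9 jaw deg 86.54 gap 0.03962305005697018 [ 0.5 -0.5 -1.4] t 19.0
[ 0.09286938 -0.07194714  0.        ]
j1 10 764 [  1.  423.7] rms 0.38
j1 40 861 [-1.000e-01  4.243e+02] rms 0.34
j1 86 939 [  1.5 422.8] rms 0.57
j2 10 660 [ -0.5 468.4] rms 0.32
j2 40 877 [ -2.  468.3] rms 0.32
j2 86 1534 [3.000e-01 4.678e+02] rms 0.54
sh 10 432 [  1.  511.5] rms 1.14
sh 40 1008 [ -2.6 511. ] rms 1.32
-200 289 [ 1.8 -1.8 19.9] 0.34
-190 381 [ 1.9 -1.4 20.9] 0.33
-180 706 [ 1.7 -1.2 21.6] 0.24
-150 1833 [ 1.7 -0.3 17.2] 0.57
-135 1790 [ 1.5  0.3 16.9] 0.31
-125 2333 [ 1.5  0.3 15.5] 0.87
```

View pics/w25.png

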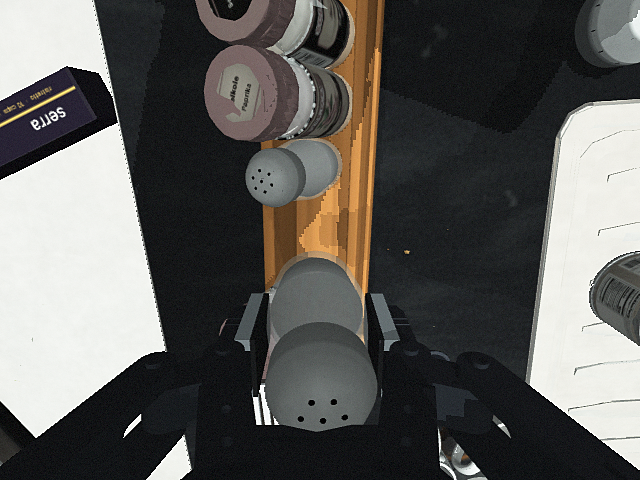

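```bash
python3 -m creep '[[180,[0.066,-0.03,0],0],[180,[0.066,-0.03,-0.3],0],[180,[0.066,-0.03,-0.7],0],[180,[0.066,-0.03,-1.1],0],[180,[0.066,-0.03,-1.4],0]]'
python3 -c "
from look import *
s,c,im,d=look('w26')
im,d=r.grab_frame('side');cv2.imwrite('pics/s26.png',cv2.resize(im[130:270,290:450,::-1],None,fx=4,fy=4))
im,d=r.grab_frame('top');cv2.imwrite('pics/t26.png',cv2.resize(im[185:335,410:520,::-1],None,fx=4,fy=4))"
```

```text
time_s: 19.47
tool_pos: [0.5441, -0.2206, 0.2935]
tcp_rot: [-0.002, 0.728, 0.686, -0.002]
ft_force: [0.2, -0.3, -0.8]
finger_gap: 0.04
tool [ 544.1 -220.6  293.5] s 558.4 n 4.1 jaw deg 86.6 gap 0.04000843259483387 [ 0.2 -0.3 -0.8] t 19.4667
```

View pics/w26.png

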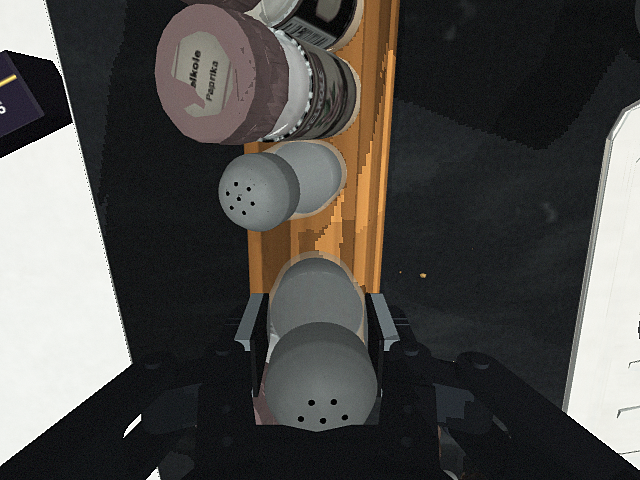

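View pics/s26.png

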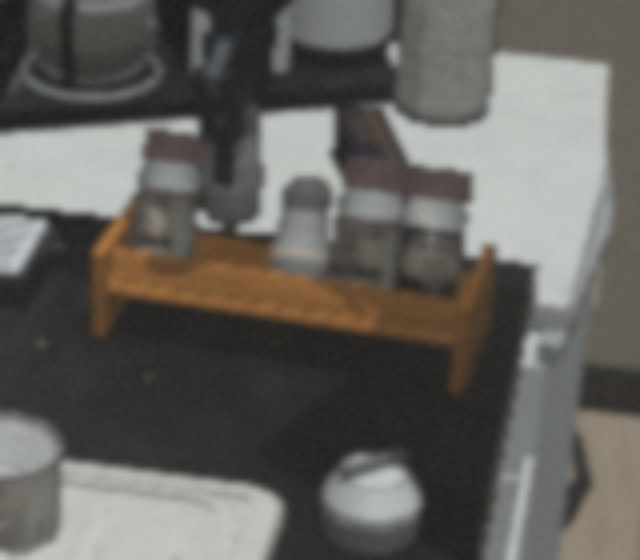

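```bash
python3 -m creep '[[180,[0.01,-0.045,-0.2],0],[180,[0.01,-0.045,-0.45],0],[180,[0.01,-0.045,-0.7],0],[180,[0.01,-0.045,-0.95],0],[180,[0.01,-0.045,-1.1],0]]'
python3 -c "
from look import *
s,c,im,d=look('w27')"
```

```text
time_s: 20.03
tool_pos: [0.5442, -0.2224, 0.2487]
tcp_rot: [-0.003, 0.728, 0.686, -0.003]
ft_force: [-0.5, 0.6, -1.6]
finger_gap: 0.0397
tool [ 544.2 -222.4  248.7] s 558.6 n 6.0 jaw deg 86.59 gap 0.039740876193302896 [-0.5  0.6 -1.6] t 20.0333
```

View pics/w27.png

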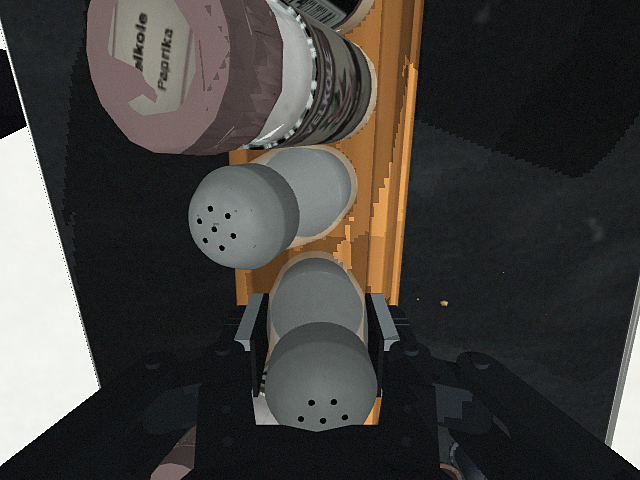

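```bash
python3 -m creep '[[180,[0,0,-0.04],0],[180,[0,0,-0.08],0],[180,[0,0,-0.12],0],[180,[0,0,-0.15],0],[180,[0,0,-0.17],0]]'; python3 -m creep '[[180,[0,0,-0.02],0],[180,[0,0,-0.04],0],[180,[0,0,-0.06],0],[180,[0,0,-0.06],0],[180,[0,0,-0.06],0]]'
```

```text
time_s: 20.5
tool_pos: [0.544, -0.2224, 0.2413]
tcp_rot: [-0.003, 0.728, 0.686, -0.003]
ft_force: [0.7, 0.7, -1.8]
finger_gap: 0.0397
time_s: 20.92
tool_pos: [0.544, -0.2224, 0.2389]
tcp_rot: [-0.003, 0.728, 0.686, -0.003]
ft_force: [-0.8, 0.1, -0.5]
finger_gap: 0.0393
```

```bash
python3 -m creep '[[130,[0,0,0],0],[124,[0,0,0],0],[118,[0,0,0],0],[112,[0,0,0],0],[106,[0,0,0],0]]' 20; python3 -c "
from look import *
s,c,im,d=look('w28')"
```

```text
time_s: 21.33
tool_pos: [0.544, -0.2224, 0.239]
tcp_rot: [-0.003, 0.728, 0.686, -0.003]
ft_force: [0.3, -0.6, -0.1]
finger_gap: 0.0496
tool [ 544.  -222.4  239. ] s 558.5 n 6.0 jaw deg 86.59 gap 0.049562334810674846 [ 0.3 -0.6 -0.1] t 21.3333
```

View pics/w28.png

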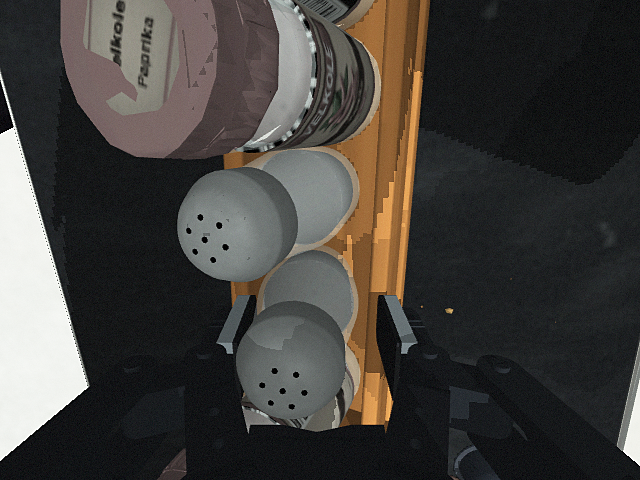

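```bash
python3 -m creep '[[98,[0,-0.03,0],0],[90,[0,-0.06,0],0],[82,[0,-0.09,0],0],[74,[0,-0.12,0],0],[66,[0,-0.15,0],0]]'; python3 -m creep '[[55,[0,-0.04,0],0],[45,[0,-0.08,0],0],[35,[0,-0.12,0],0],[25,[0,-0.16,0],0],[20,[0,-0.2,0],0]]'; python3 -c "
from look import *
s,c,im,d=look('w29')
im,d=r.grab_frame('side');cv2.imwrite('pics/s29.png',cv2.resize(im[130:270,290:450,::-1],None,fx=4,fy=4))"
```

```text
time_s: 21.8
tool_pos: [0.544, -0.2286, 0.239]
tcp_rot: [-0.003, 0.728, 0.686, -0.003]
ft_force: [-0.0, 0.7, -0.2]
finger_gap: 0.063
time_s: 22.22
tool_pos: [0.544, -0.2368, 0.239]
tcp_rot: [-0.003, 0.728, 0.686, -0.003]
ft_force: [0.5, 0.4, 0.2]
finger_gap: 0.0788
tool [ 544.  -236.8  239. ] s 559.5 n 20.3 jaw deg 86.58 gap 0.07882378861846583 [0.5 0.4 0.2] t 22.2167
```

View pics/w29.png

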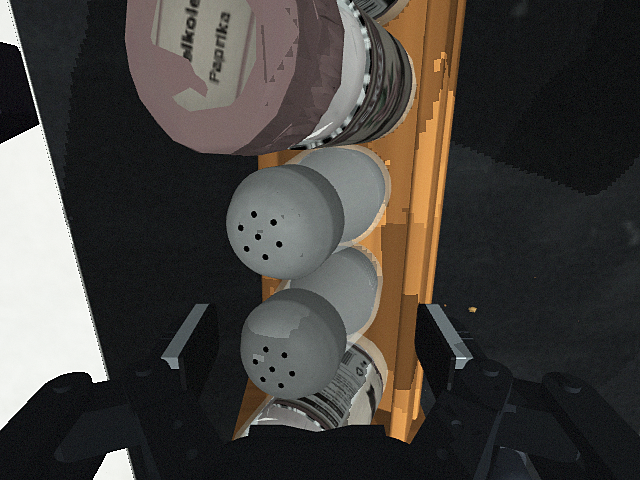

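View pics/s29.png

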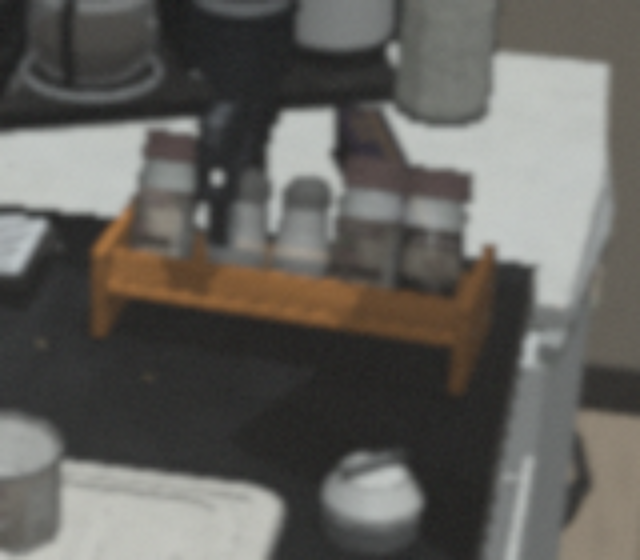

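```bash
python3 -m creep '[[20,[0,0,0.2],0],[20,[0,0,0.6],0],[20,[0,0,1.2],0],[20,[0,0,2.0],0],[20,[0,0,2.8],0]]'; python3 -m creep '[[20,[0,0.3,0.2],0],[20,[0,0.8,0.4],0],[20,[0,1.2,0.4],0],[20,[0,1.2,0.4],0],[20,[0,1.2,0.4],0]]'; python3 -c "
from look import *
s,c,im,d=look('w30')
meas('pics/w30.npz',dict(j1=423,j2=468,sh=512,j4=610))
z=np.load('pics/w30.npz')
P=cloud(c,d)*1000;B=bed(P);J=B[(d>0)]
for sc in (512,557,561):
  for zl,zh,R in ((6,16,20.5),(16,33,21),(40,60,17),(66,78,16.5)):
    k=(J[:,2]>zl)&(J[:,2]<zh)&(abs(J[:,1]-sc)<17)&(J[:,0]<2)&(J[:,0]>-26); q=J[k]
    g=least_squares(lambda p:np.hypot(q[:,0]-p[0],q[:,1]-p[1])-R,[0,sc],loss='soft_l1'); print(sc,zl,len(q),g.x.round(1),np.sqrt(np.mean(g.fun**2)).round(2))
  k=(abs(J[:,1]-sc)<12)&(J[:,2]>60)&(J[:,2]<100)&(abs(J[:,0])<20);print('top',np.percentile(J[k,2],[90,97]))
im,d=r.grab_frame('side');cv2.imwrite('pics/s30.png',cv2.resize(im[130:270,290:450,::-1],None,fx=4,fy=4))
im,d=r.grab_frame('top');cv2.imwrite('pics/t30.png',cv2.resize(im[185:335,410:520,::-1],None,fx=4,fy=4));cv2.imwrite('pics/t30f.png',im[:,:,::-1])"
```

```text
time_s: 22.73
tool_pos: [0.5436, -0.2366, 0.3526]
tcp_rot: [-0.003, 0.728, 0.686, -0.003]
ft_force: [0.4, 0.2, 0.5]
finger_gap: 0.0783
time_s: 23.15
tool_pos: [0.5436, -0.1879, 0.369]
tcp_rot: [-0.003, 0.727, 0.686, -0.003]
ft_force: [0.2, -0.8, 0.1]
finger_gap: 0.079
tool [ 543.6 -187.9  369. ] s 555.6 n -28.5 jaw deg 86.66 gap 0.07903909898117673 [ 0.2 -0.8  0.1] t 23.15
j1 10 920 [  1.  423.6] rms 0.39
j1 40 1074 [-3.000e-01  4.239e+02] rms 0.45
j1 86 1247 [  1.8 423.2] rms 0.66
j2 10 779 [ -0.5 468.4] rms 0.37
j2 40 974 [ -2.  468.2] rms 0.38
j2 86 1617 [3.000e-01 4.678e+02] rms 0.61
sh 10 563 [  1.1 511.5] rms 1.15
sh 40 1037 [ -2.7 511.1] rms 1.32
j4 10 560 [  1.8 610.2] rms 0.46
j4 40 642 [4.000e-01 6.097e+02] rms 0.44
j4 86 957 [  2.4 610. ] rms 0.64
512 6 171 [  4.3 511.5] 0.5
512 16 409 [  2.5 511.7] 0.62
512 40 947 [-4.000e-01  5.117e+02] 0.8
512 66 512 [ -0.6 511.9] 0.42
top [89.61658057 90.1830099 ]
557 6 137 [  4.8 557. ] 0.66
557 16 324 [  2.4 556.3] 0.76
557 40 694 [ -1.4 555. ] 0.6
557 66 364 [ -2.9 553.6] 0.54
top [89.63311737 90.17271375]
561 6 109 [  4.8 556.8] 0.65
561 16 256 [  2.4 556.3] 0.74
561 40 558 [ -1.3 555.3] 0.6
561 66 279 [ -2.9 553.6] 0.52
top [89.70700808 90.22199682]
```

View pics/w30.png

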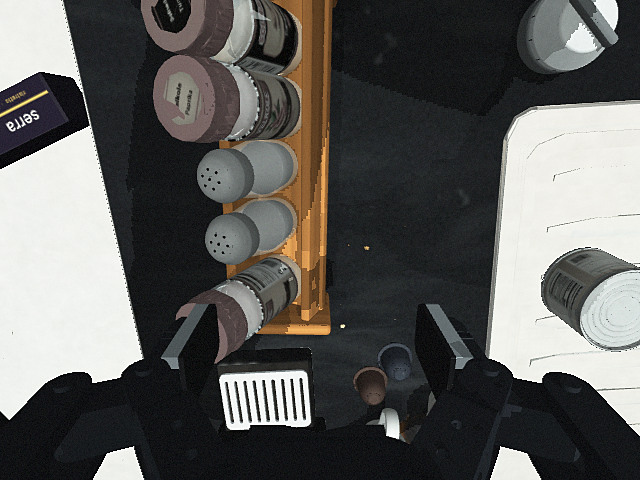

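View pics/s30.png

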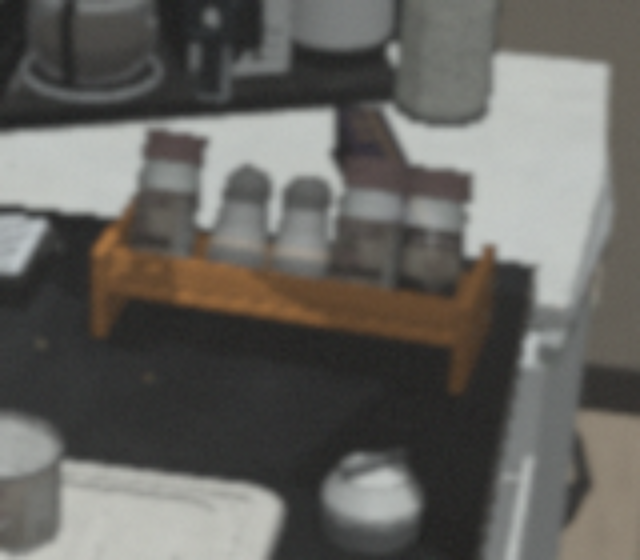

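```bash
python3 -m creep '[[100,[0.05,0.09,0],0],[180,[0.05,0.09,0],0],[255,[0.05,0.09,-0.5],0],[255,[0.05,0.09,-1.2],0],[255,[0.05,0.09,-1.9],0]]' 20; python3 -m creep '[[255,[0,0,-0.3],0],[255,[0,0,-0.6],0],[255,[0,0,-0.9],0],[255,[0,0,-1.1],0],[255,[0,0,-1.15],0]]';python3 -c "
from look import *
s,c,im,d=look('w31')"
```

```text
time_s: 23.72
tool_pos: [0.5457, -0.1857, 0.2919]
tcp_rot: [-0.003, 0.728, 0.685, -0.003]
ft_force: [-0.4, 0.1, -0.6]
finger_gap: 0.0178
time_s: 24.13
tool_pos: [0.5453, -0.1857, 0.2445]
tcp_rot: [-0.004, 0.728, 0.685, -0.003]
ft_force: [-0.7, -0.1, 0.9]
finger_gap: 0.0
tool [ 545.3 -185.7  244.5] s 557.1 n -30.8 jaw deg 86.52 gap 8.694390620495859e-07 [-0.7 -0.1  0.9] t 24.1333
```

View pics/w31.png

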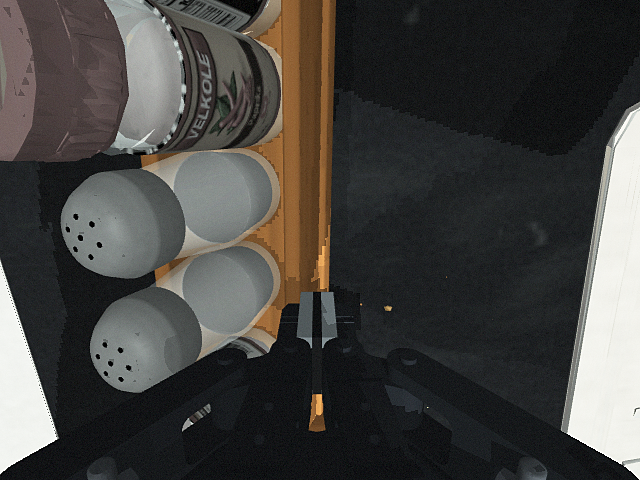

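```bash
python3 -m creep '[[255,[0,-0.1,-0.06],0],[255,[0,-0.2,-0.06],0],[255,[0,-0.28,-0.06],0],[255,[0,-0.34,-0.06],0],[255,[0,-0.38,-0.06],0]]'; python3 -m creep '[[255,[0,-0.02,0],0],[255,[0,-0.04,0],0],[255,[0,-0.06,0],0],[255,[0,-0.08,0],0],[255,[0,-0.08,0],0]]'
```

```text
time_s: 24.6
tool_pos: [0.5456, -0.2015, 0.2429]
tcp_rot: [-0.003, 0.728, 0.685, -0.003]
ft_force: [-0.5, 0.4, -0.1]
finger_gap: 0.0003
time_s: 25.02
tool_pos: [0.5456, -0.2047, 0.243]
tcp_rot: [-0.003, 0.728, 0.685, -0.003]
ft_force: [-0.9, 0.6, 1.1]
finger_gap: -0.0001
```

```bash
python3 -m creep '[[255,[0,-0.02,0],0],[255,[0,-0.04,0],0],[255,[0,-0.06,0],0],[255,[0,-0.08,0],0],[255,[0,-0.08,0],0]]'; python3 -m creep '[[255,[0,-0.02,0],0],[255,[0,-0.04,0],0],[255,[0,-0.06,0],0],[255,[0,-0.08,0],0],[255,[0,-0.08,0],0]]'; python3 -c "
from look import *
s,c,im,d=look('w32')"
```

```text
time_s: 25.43
tool_pos: [0.5457, -0.2078, 0.2432]
tcp_rot: [-0.003, 0.728, 0.685, -0.003]
ft_force: [0.3, 4.1, 3.4]
finger_gap: 0.0002
time_s: 25.85
tool_pos: [0.5461, -0.2103, 0.244]
tcp_rot: [-0.003, 0.728, 0.686, -0.001]
ft_force: [0.4, 14.0, 13.9]
finger_gap: -0.0001
tool [ 546.1 -210.3  244. ] s 559.6 n -6.3 jaw deg 86.57 gap -6.59884039216132e-05 [ 0.4 14.  13.9] t 25.85
```

View pics/w32.png

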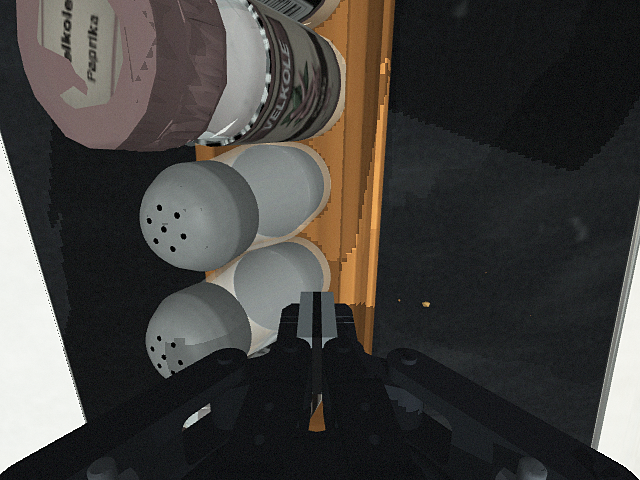

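```bash
python3 -m creep '[[255,[0,0.15,0],0],[255,[0,0.35,0.1],0],[255,[0,0.5,0.8],0],[255,[0,0.5,1.6],0],[255,[0,0.6,2.4],0]]'; python3 -m creep '[[255,[0,0.1,0.3],0],[255,[0,0.1,0.5],0],[255,[0,0.1,0.5],0],[255,[0,0.1,0.5],0],[255,[0,0.1,0.5],0]]'; cat > fin.py <<'E'
from look import *
def fin(nm):
    s,c,im,d=look(nm)
    meas(f'pics/{nm}.npz',dict(j1=423,j2=468,j4=610))
    P=cloud(c,d)*1000;B=bed(P);J=B[(d>0)]
    for sc in (512,557):
      for zl,zh,R in ((6,16,20.5),(16,33,21),(40,60,17),(66,78,16.5)):
        k=(J[:,2]>zl)&(J[:,2]<zh)&(abs(J[:,1]-sc)<17)&(J[:,0]<2)&(J[:,0]>-26); q=J[k]
        g=least_squares(lambda p:np.hypot(q[:,0]-p[0],q[:,1]-p[1])-R,[0,sc],loss='soft_l1'); print(sc,zl,len(q),g.x.round(1),np.sqrt(np.mean(g.fun**2)).round(2))
E
python3 -c "
from fin import *
fin('w33')"
```

```text
time_s: 26.32
tool_pos: [0.5456, -0.1858, 0.341]
tcp_rot: [-0.004, 0.728, 0.686, -0.002]
ft_force: [0.3, -0.8, -0.1]
finger_gap: -0.0002
time_s: 26.73
tool_pos: [0.5453, -0.1819, 0.3595]
tcp_rot: [-0.005, 0.728, 0.686, -0.003]
ft_force: [-0.0, -0.3, 0.0]
finger_gap: 0.0001
tool [ 545.3 -181.9  359.5] s 556.9 n -34.5 jaw deg 86.56 gap 7.500913499962435e-05 [-0.  -0.3  0. ] t 26.7333
j1 10 1026 [  1.  423.7] rms 0.4
j1 40 1141 [-2.000e-01  4.241e+02] rms 0.44
j1 86 1248 [  1.5 422.9] rms 0.65
j2 10 883 [ -0.5 468.5] rms 0.4
j2 40 1114 [ -2.  468.3] rms 0.39
j2 86 1877 [3.000e-01 4.678e+02] rms 0.61
j4 10 609 [  1.8 610.2] rms 0.48
j4 40 725 [4.000e-01 6.097e+02] rms 0.48
j4 86 976 [  2.3 610.2] rms 0.63
512 6 197 [  4.2 511.5] 0.52
512 16 466 [  2.5 511.6] 0.63
512 40 1055 [-4.000e-01  5.117e+02] 0.79
512 66 582 [ -0.6 512. ] 0.41
557 6 211 [  3.5 557.8] 0.45
557 16 458 [  2.4 557.8] 0.5
557 40 1009 [5.000e-01 5.574e+02] 0.96
557 66 598 [  1.1 557.4] 0.39
```

View pics/w33.png

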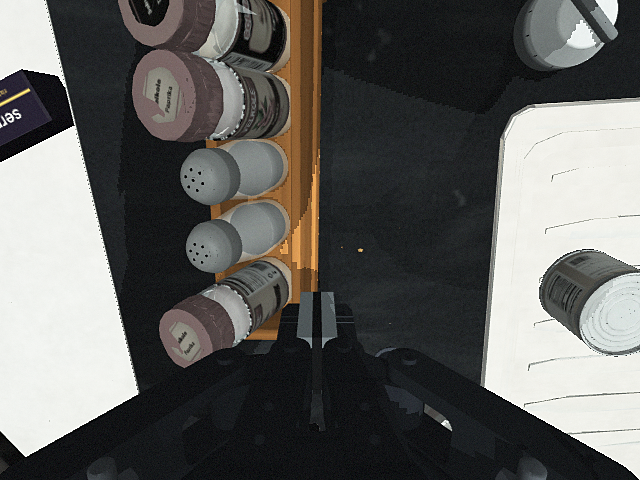

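```bash
python3 -m creep '[[255,[-0.6,0,0],0],[255,[-1.11,0,0],0],[255,[-1.11,0,-0.6],0],[255,[-1.11,0,-1.3],0],[255,[-1.11,0,-2.0],0]]'; python3 -m creep '[[255,[0,0,-0.4],0],[255,[0,0,-0.75],0],[255,[0,0,-0.85],0],[255,[0,-0.1,-0.85],0],[255,[0,-0.2,-0.85],0]]'; python3 -c "
from look import *
s,c,im,d=look('w34')"
```

```text
time_s: 27.2
tool_pos: [0.5004, -0.182, 0.2781]
tcp_rot: [-0.005, 0.728, 0.685, -0.003]
ft_force: [0.3, -0.9, -0.5]
finger_gap: -0.0002
time_s: 27.62
tool_pos: [0.5004, -0.1903, 0.2443]
tcp_rot: [-0.005, 0.728, 0.685, -0.003]
ft_force: [0.5, -0.1, 0.2]
finger_gap: -0.0001
tool [ 500.4 -190.3  244.3] s 512.6 n -23.0 jaw deg 86.54 gap -6.690633211296487e-05 [ 0.5 -0.1  0.2] t 27.6167
```

View pics/w34.png

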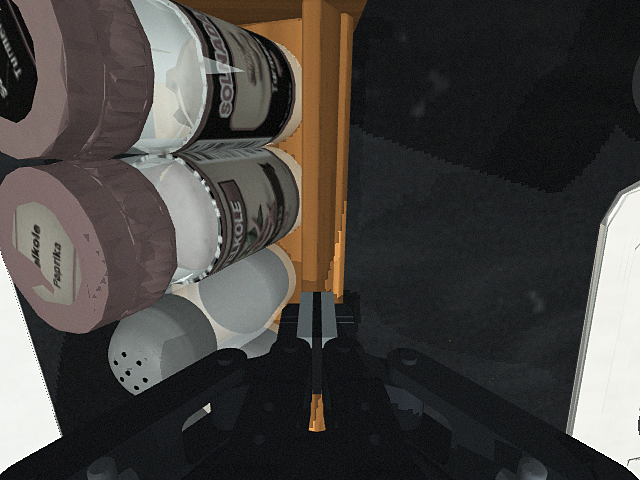

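```bash
python3 -m creep '[[255,[0,-0.1,0],0],[255,[0,-0.2,0],0],[255,[0,-0.27,0],0],[255,[0,-0.33,0],0],[255,[0,-0.36,0],0]]'; python3 -m creep '[[255,[0,-0.02,0],0],[255,[0,-0.04,0],0],[255,[0,-0.04,0],0],[255,[0,-0.04,0],0],[255,[0,-0.04,0],0]]'
```

```text
time_s: 28.08
tool_pos: [0.5007, -0.2058, 0.245]
tcp_rot: [-0.004, 0.728, 0.685, -0.002]
ft_force: [-0.4, 3.4, 3.3]
finger_gap: -0.0002
time_s: 28.5
tool_pos: [0.5009, -0.2069, 0.2454]
tcp_rot: [-0.004, 0.728, 0.685, -0.002]
ft_force: [-0.7, 6.9, 6.7]
finger_gap: -0.0003
```

```bash
python3 -m creep '[[255,[0,0.2,0],0],[255,[0,0.45,0.1],0],[255,[-0.2,0.7,0.5],0],[255,[-0.7,0.74,0.5],0],[255,[-1.1,0.74,0.5],0]]'; python3 -m creep '[[255,[0,-0.05,-0.2],0],[255,[0,-0.05,-0.5],0],[255,[0,-0.15,-0.52],0],[255,[0,-0.25,-0.52],0],[255,[0,-0.35,-0.52],0]]'; python3 -c "
from look import *
s,c,im,d=look('w35')"
```

```text
time_s: 28.92
tool_pos: [0.4565, -0.1761, 0.2661]
tcp_rot: [-0.004, 0.728, 0.686, -0.001]
ft_force: [0.5, -1.4, -0.7]
finger_gap: 0.0001
time_s: 29.33
tool_pos: [0.4568, -0.1903, 0.2456]
tcp_rot: [-0.004, 0.728, 0.686, -0.001]
ft_force: [-0.2, -0.8, -0.9]
finger_gap: -0.0002
tool [ 456.8 -190.3  245.6] s 469.1 n -19.9 jaw deg 86.64 gap -0.0002020609830444486 [-0.2 -0.8 -0.9] t 29.3333
```

View pics/w35.png

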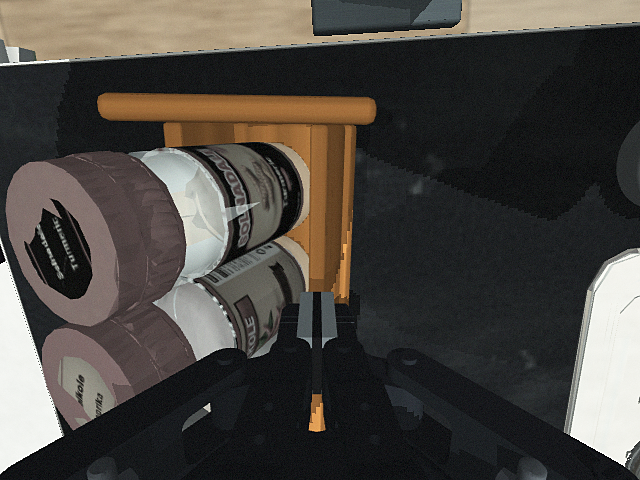

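Centred on the jar; press it gently to the board.

```bash
python3 -m creep '[[255,[0,-0.04,0],0],[255,[0,-0.08,0],0],[255,[0,-0.12,0],0],[255,[0,-0.16,0],0],[255,[0,-0.16,0],0]]'; python3 -m creep '[[255,[0,-0.02,0],0],[255,[0,-0.04,0],0],[255,[0,-0.06,0],0],[255,[0,-0.06,0],0],[255,[0,-0.06,0],0]]'
```

```text
time_s: 29.8
tool_pos: [0.4569, -0.1976, 0.2458]
tcp_rot: [-0.003, 0.728, 0.686, -0.001]
ft_force: [0.8, -0.1, 0.6]
finger_gap: 0.0004
time_s: 30.22
tool_pos: [0.457, -0.1999, 0.2459]
tcp_rot: [-0.003, 0.728, 0.686, -0.001]
ft_force: [-0.7, 3.0, 3.1]
finger_gap: -0.0002
```

```bash
python3 -m creep '[[255,[0,-0.02,0],0],[255,[0,-0.04,0],0],[255,[0,-0.05,0],0],[255,[0,-0.05,0],0],[255,[0,-0.05,0],0]]'; python3 -m creep '[[255,[0,0.2,0],0],[255,[0,0.5,0.1],0],[255,[0,0.6,0.8],0],[255,[0,0.6,1.6],0],[255,[0,0.6,2.4],0]]'; python3 -m creep '[[255,[0.5,0,0.3],0],[255,[1.2,0,0.6],0],[255,[1.7,0,0.6],0],[255,[1.7,0,0.6],0],[255,[1.7,0,0.6],0]]'; python3 -c "
from fin import *
fin('w36')
im,d=r.grab_frame('side');cv2.imwrite('pics/s36.png',im[:,:,::-1])
im,d=r.grab_frame('top');cv2.imwrite('pics/t36.png',im[:,:,::-1])"
```

```text
time_s: 30.63
tool_pos: [0.4571, -0.2013, 0.2462]
tcp_rot: [-0.004, 0.727, 0.686, -0.0]
ft_force: [0.7, 11.0, 7.6]
finger_gap: -0.0005
time_s: 31.05
tool_pos: [0.4566, -0.1762, 0.3433]
tcp_rot: [-0.004, 0.727, 0.686, -0.001]
ft_force: [1.6, -0.2, 0.2]
finger_gap: 0.0002
time_s: 31.47
tool_pos: [0.525, -0.1754, 0.367]
tcp_rot: [-0.004, 0.727, 0.687, -0.001]
ft_force: [0.0, 0.6, -0.4]
finger_gap: 0.0001
tool [ 525.  -175.4  367. ] s 536.2 n -39.6 jaw deg 86.74 gap 0.00014651400813935777 [ 0.   0.6 -0.4] t 31.4667
j1 10 952 [  1.  423.7] rms 0.39
j1 40 1185 [-4.000e-01  4.238e+02] rms 0.47
j1 86 1943 [  1.9 424. ] rms 0.65
j2 10 935 [-1.000e-01  4.688e+02] rms 0.47
j2 40 1150 [  0.5 468.4] rms 0.59
j2 86 1617 [  6.5 467.7] rms 0.83
j4 10 571 [  1.8 610.3] rms 0.7
j4 40 680 [4.000e-01 6.097e+02] rms 0.5
j4 86 530 [  1.7 610.9] rms 0.67
512 6 202 [  3.8 512. ] 0.43
512 16 480 [  2.4 513. ] 0.52
512 40 1092 [3.000e-01 5.142e+02] 1.13
512 66 561 [  0.8 516.8] 0.42
557 6 205 [  3.6 557.9] 0.44
557 16 425 [  2.4 557.7] 0.53
557 40 923 [5.000e-01 5.573e+02] 0.96
557 66 544 [  1.2 557.4] 0.43
```

View pics/w36.png

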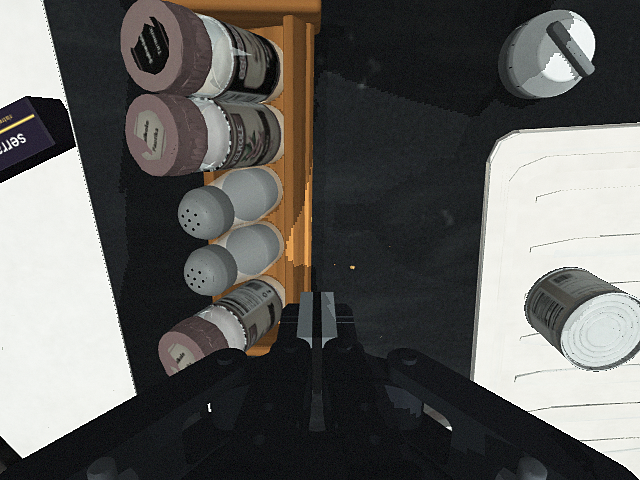

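View pics/t36.png

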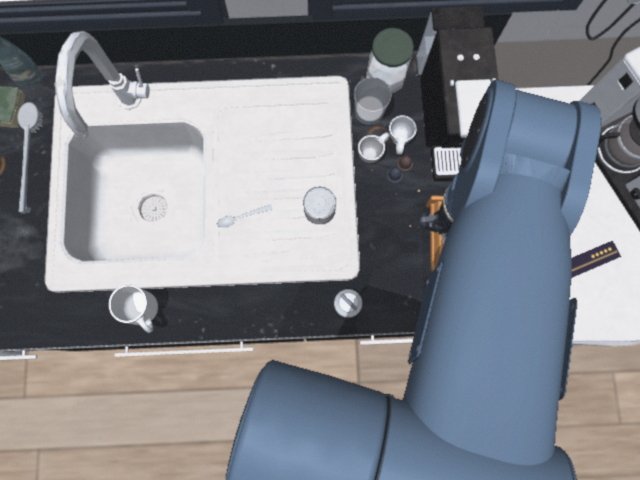

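View pics/s36.png

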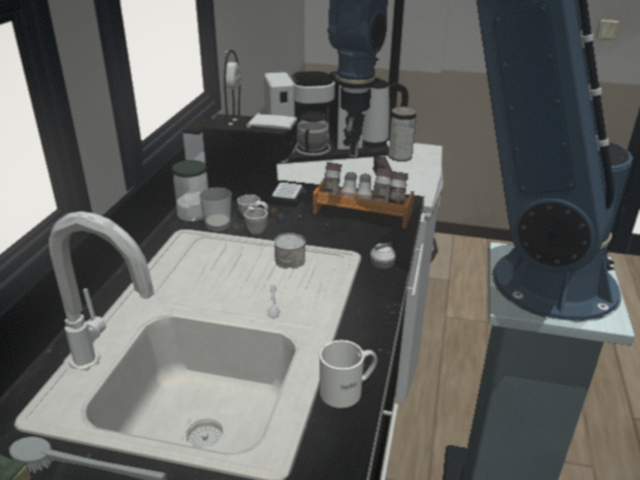

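```bash
python3 -m creep '[[255,[-0.8,0,0],0],[255,[-1.68,-0.04,0],0],[255,[-1.68,-0.04,-0.7],0],[255,[-1.68,-0.04,-1.5],0],[255,[-1.68,-0.04,-2.2],0]]'; python3 -m creep '[[255,[0,0,-0.4],0],[255,[0,0,-0.8],0],[255,[0,0,-0.9],0],[255,[0,-0.1,-0.9],0],[255,[0,-0.2,-0.9],0]]'; python3 -c "
from look import *
s,c,im,d=look('w37')"
```

```text
time_s: 32.03
tool_pos: [0.4553, -0.1773, 0.2785]
tcp_rot: [-0.004, 0.728, 0.686, -0.001]
ft_force: [0.7, -0.2, -0.6]
finger_gap: 0.0002
time_s: 32.45
tool_pos: [0.4553, -0.1856, 0.2433]
tcp_rot: [-0.004, 0.728, 0.686, -0.001]
ft_force: [0.5, -1.1, 0.1]
finger_gap: 0.0001
tool [ 455.3 -185.6  243.3] s 467.3 n -24.5 jaw deg 86.64 gap 6.968662204899865e-05 [ 0.5 -1.1  0.1] t 32.45
```

```bash
python3 -m creep '[[255,[0.03,-0.05,-0.06],0],[255,[0.03,-0.1,-0.06],0],[255,[0.03,-0.15,-0.06],0],[255,[0.03,-0.2,-0.06],0],[255,[0.03,-0.23,-0.06],0]]'; python3 -m creep '[[255,[0,-0.02,0],0],[255,[0,-0.04,0],0],[255,[0,-0.06,0],0],[255,[0,-0.06,0],0],[255,[0,-0.06,0],0]]';python3 -m creep '[[255,[0,-0.02,0],0],[255,[0,-0.04,0],0],[255,[0,-0.06,0],0],[255,[0,-0.06,0],0],[255,[0,-0.06,0],0]]'
```

```text
time_s: 32.92
tool_pos: [0.4568, -0.1958, 0.2414]
tcp_rot: [-0.003, 0.728, 0.686, -0.001]
ft_force: [-0.5, 0.6, -0.5]
finger_gap: 0.0
time_s: 33.33
tool_pos: [0.4568, -0.1978, 0.2415]
tcp_rot: [-0.003, 0.728, 0.686, -0.0]
ft_force: [0.1, 5.3, 3.9]
finger_gap: 0.0001
time_s: 33.75
tool_pos: [0.457, -0.1992, 0.2417]
tcp_rot: [-0.004, 0.727, 0.686, 0.001]
ft_force: [0.2, 14.4, 8.8]
finger_gap: 0.0003
```

Retreat, then the same low press on the twin.

```bash
python3 -m creep '[[255,[0,0.2,0],0],[255,[0,0.4,0.1],0],[255,[0.2,0.6,0.5],0],[255,[0.7,0.6,0.5],0],[255,[1.1,0.55,0.5],0]]'; python3 -c "
from fin import *
fin('w38')"
```

```text
time_s: 34.17
tool_pos: [0.502, -0.1763, 0.263]
tcp_rot: [-0.003, 0.727, 0.687, 0.002]
ft_force: [0.6, 0.5, -1.2]
finger_gap: -0.0001
tool [ 502.  -176.3  263. ] s 513.2 n -37.0 jaw deg 86.73 gap -0.0001484503739762954 [ 0.6  0.5 -1.2] t 34.1667
j1 10 2521 [  1.  423.9] rms 0.38
j1 40 3791 [-4.000e-01  4.239e+02] rms 0.5
j1 86 8641 [  1.9 424.2] rms 0.75
j2 10 2297 [-3.000e-01  4.692e+02] rms 0.51
j2 40 3343 [  0.7 468.7] rms 0.66
j2 86 6599 [  7.4 468.1] rms 0.94
512 6 489 [  3.6 512.3] 0.45
512 16 1169 [  2.4 513.2] 0.52
512 40 2985 [4.000e-01 5.142e+02] 1.16
512 66 1919 [  0.8 516.8] 0.48
557 6 446 [  3.5 558.1] 0.45
557 16 790 [  2.5 557.6] 0.59
557 40 619 [-1.000e-01  5.573e+02] 0.89
557 66 464 [  1.1 557.4] 0.45
```

```bash
python3 -m creep '[[255,[0.02,0,-0.25],0],[255,[0.02,0,-0.52],0],[255,[0.02,-0.2,-0.52],0],[255,[0.02,-0.4,-0.52],0],[255,[0.02,-0.55,-0.52],0]]'; python3 -m creep '[[255,[0,-0.04,0],0],[255,[0,-0.08,0],0],[255,[0,-0.1,0],0],[255,[0,-0.12,0],0],[255,[0,-0.12,0],0]]';python3 -m creep '[[255,[0,-0.02,0],0],[255,[0,-0.04,0],0],[255,[0,-0.06,0],0],[255,[0,-0.06,0],0],[255,[0,-0.06,0],0]]'
```

```text
time_s: 34.63
tool_pos: [0.5046, -0.1998, 0.242]
tcp_rot: [-0.003, 0.727, 0.687, 0.002]
ft_force: [0.6, -0.1, -0.3]
finger_gap: -0.0004
time_s: 35.05
tool_pos: [0.5046, -0.2046, 0.2421]
tcp_rot: [-0.003, 0.727, 0.687, 0.002]
ft_force: [0.4, 0.5, 0.8]
finger_gap: -0.0001
time_s: 35.47
tool_pos: [0.5049, -0.2066, 0.2425]
tcp_rot: [-0.003, 0.727, 0.687, 0.002]
ft_force: [0.4, 6.5, 6.4]
finger_gap: -0.0005
```

```bash
python3 -m creep '[[255,[0,-0.02,0],0],[255,[0,-0.04,0],0],[255,[0,-0.05,0],0],[255,[0,-0.05,0],0],[255,[0,-0.05,0],0]]'; python3 -m creep '[[255,[0,0.2,0],0],[255,[0,0.5,0.2],0],[255,[0,0.7,0.9],0],[150,[0,0.7,1.7],0],[60,[-0.1,0.7,2.5],0]]'; python3 -c "
from fin import *
fin('w39')"
```

```text
time_s: 35.88
tool_pos: [0.5054, -0.2079, 0.2431]
tcp_rot: [-0.003, 0.726, 0.687, 0.004]
ft_force: [1.0, 9.9, 9.6]
finger_gap: -0.0001
time_s: 36.3
tool_pos: [0.5012, -0.1785, 0.3446]
tcp_rot: [-0.003, 0.726, 0.688, 0.003]
ft_force: [-0.4, -0.8, 0.2]
finger_gap: 0.0233
tool [ 501.2 -178.5  344.6] s 512.6 n -34.8 jaw deg 86.88 gap 0.02330117222758817 [-0.4 -0.8  0.2] t 36.3
j1 10 1051 [  1.  423.8] rms 0.37
j1 40 1333 [-4.000e-01  4.238e+02] rms 0.47
j1 86 2316 [  1.9 424. ] rms 0.63
j2 10 1049 [-3.000e-01  4.692e+02] rms 0.51
j2 40 1315 [  0.7 468.7] rms 0.64
j2 86 1847 [  7.4 468.1] rms 0.85
512 6 236 [  3.2 512.5] 0.4
512 16 551 [  2.4 513.2] 0.42
512 40 1280 [  1.  513.8] 1.19
512 66 665 [  2.4 515.6] 0.43
557 6 203 [  3.6 557.9] 0.46
557 16 374 [  2.5 557.6] 0.56
557 40 936 [  0.8 557. ] 0.92
557 66 638 [  1.2 557.4] 0.46
```

View pics/w39.png

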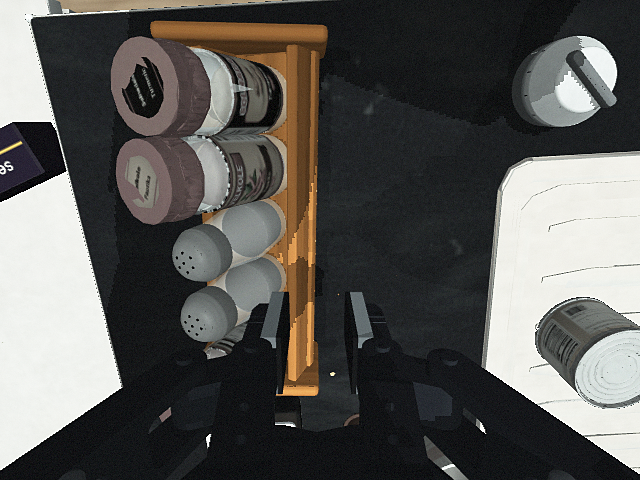

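```bash
python3 -m creep '[[60,[0,0.2,0.3],0],[60,[0,0.4,0.6],0],[60,[0,0.4,0.6],0],[60,[0,0.4,0.6],0],[60,[0,0.4,0.6],0]]'; python3 -m creep '[[60,[0,0,0],0],[60,[0,0,0],0],[60,[0,0,0],0],[60,[0,0,0],0],[60,[0,0,0],0]]'; python3 -c "
from fin import *
fin('w40')
print(r.sign_off())"
```

```text
time_s: 36.77
tool_pos: [0.5014, -0.163, 0.3744]
tcp_rot: [-0.0, 0.726, 0.688, 0.005]
ft_force: [0.3, -0.4, -0.5]
finger_gap: 0.0653
time_s: 37.18
tool_pos: [0.5014, -0.163, 0.3742]
tcp_rot: [-0.0, 0.726, 0.688, 0.005]
ft_force: [0.2, -0.2, -0.4]
finger_gap: 0.0651
tool [ 501.4 -163.   374.2] s 511.7 n -50.2 jaw deg 86.88 gap 0.06513375024027782 [ 0.2 -0.2 -0.4] t 37.1833
j1 10 915 [  1.1 423.7] rms 0.42
j1 40 1135 [-4.000e-01  4.237e+02] rms 0.49
j1 86 1807 [  1.9 424. ] rms 0.67
j2 10 890 [-3.000e-01  4.691e+02] rms 0.52
j2 40 1107 [  0.7 468.7] rms 0.65
j2 86 1468 [  7.4 468. ] rms 0.88
j4 10 556 [  1.9 610.3] rms 0.91
j4 40 522 [5.000e-01 6.097e+02] rms 0.5
512 6 215 [  3.2 512.5] 0.41
512 16 498 [  2.4 513.1] 0.47
512 40 1056 [  1.1 513.8] 1.21
512 66 559 [  2.4 515.7] 0.41
557 6 198 [  3.5 558. ] 0.46
557 16 409 [  2.4 557.7] 0.52
557 40 850 [  0.6 557.3] 0.99
557 66 455 [  1.3 557.3] 0.46
the job is handed in; nothing more can be done
None
```

The loose shaker is in the rack, down in the trough and leaning on the back board, directly between its twin and the far capped jar. I handed in at 37.2 s of the 72 s allowed.

I pushed the far jar to its end, then slid the twin and the two near jars toward the other end. After that I set the shaker in the gap, let it lean back as the gripper opened, and pressed it to the board.

**Last check, gripper clear:**
- The placed shaker is level along the row. Its axis is 45 mm from the twin's and 52 mm from the far jar's.
- All five pieces are in the rack, and their positions had not changed since the check about 1 s before.
- The mug, timer, tin and teaspoon sit where they started in the overhead view. That view was taken at 31 s, before my last presses on the row.

**Not perfect:**
- My first three pushes, two from the centre and one on the far jar, rode up on the fronts at up to about 35 N total and moved things only partway, so I redid them another way.
- I also pressed the twin and the middle jar against the board to tidy them. That left the middle jar leaning about 4–5° further back than the others, and the twin tilted about 3° along the row. Both were stable.
- The near jar still has about 8 mm free before the end cheek.

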